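# Load the tube legs into the carrying pail and deliver it by its bail

### The arm

A 6-joint arm with a two-finger parallel gripper is mounted at the origin on the work surface. World frame = base frame: x ahead of the robot, y to its left, z up, the work surface at z = 0. Lengths are in mm, angles in degrees, forces in N, time in s.
With the tool pointing down it reaches from about 275 to 750 mm from the base axis. Payload 10.2 kg.
Tool frame: the origin (TCP) lies midway between the tips of the shut fingers; the grasp point (between the pads) lies 19 mm behind it (r.hold_point_z is the distance from the TCP to the grasp point, in mm); z points along the fingers, y is the line along which they close (so a half turn about z gives the same grasp; the last joint's range is limited). The gripper opens to 88 mm and grips with 3 to 60 N. Pads are 18 mm wide; open, the fingers measure 123 mm over their backs; the gripper's body (75 mm by 187 mm) begins 45 mm behind the grasp point.
Start: joints at [60.138, 17.928, 85.812, -0, 76.261, -12.8], TCP at [154.057, 501.894, 238.72] pointing down, gripper open.
Joint ranges: [-168.41, 168.41], [-55.51, 124.54], [10.69, 146.95], [-70.63, 250.63], [1, 178], [-165.06, 165.06]. Speed limits (degrees/s): [136.94, 136.94, 172.46, 180, 180, 180].

### API

Orientations are given as [roll, pitch, yaw] about the fixed x, y, z axes, in that order (R = Rz(yaw) Ry(pitch) Rx(roll)).
In Python, from bench import r, capture gives the robot as it stands.
- The arm moves only by the tool drive_tool, never from a script. Its argument "motion" is a list of rows, each a list of 3 entries, a list of its own where there are three numbers: the turn, a rotation vector about the world's x, y, z in degrees, then the shift along the world's x, y, z in cm, then the closure, from 0 (fully open) to 1 (shut). A call has 1 to 20 rows; each row shifts and turns the commanded pose from where the row before left it; what a row does not reach is not made up. A row lasts 1/10 s, in which the tool goes at most 50 mm and 8.59 degrees, less where a joint would pass 70% of its speed; a pose out of reach is approached as far as the arm can. A call is refused whole if a number of a shift passes 5 or a number of a turn 8.59, either way. A call with a gripper value outside its range is refused whole. The fingers move at their own pace and stop on an object; the grip force is fixed at half the most. Time passes only in rows, so rows that do not move let the fingers close. It gives the time, the measured TCP pose, the force, the opening and the grip force at its end, in the units of the state.
- r.observe(): the state, without advancing time (a new reading comes with each control period).
- capture(name): name is "side" or "top" or "wrist"; returns a dict with "image" (420x560x3 uint8, blue, green, red), "depth" (420x560 float32, mm along the optical axis (not along the pixel's ray), 0 where there is no reading), "mtx" (3x3 intrinsics, pixels), "rvec" (rotation vector, rad) and "tvec" (3), from world to camera coordinates, as OpenCV has them; the wrist camera has in their place "mount" (4x4, takes a point from camera to tool coordinates, whose origin is the TCP and whose axes are the flange's). Camera axes: x right, y down, z forward; pixel columns grow to the right and rows downward; lengths in mm; the calibration is good to about 2 mm. A picture is of the moment at which its call begins: read the wrist's pose just before it.
- r.finish_job(): hands the job in; it is judged then, once.
The state is a dict: "time_s": time; "q": joint angles; "joint_vel": joint speeds; "joint_torque": joint torques, N m; "ee_pos": TCP position; "tool_rot": TCP orientation; "wrist_force": force on the tool from outside, world axes, zero at the start; "wrist_torque": the same for the moment, N m; "width": finger opening in mm; "gripper_force": force on a finger pad.
Only numpy, scipy, OpenCV 4.12 (cv2) and the standard library are available. Lean on these libraries where they do the work, as an engineer would, in place of code of your own. Each camera call takes 0.05 s, during which the arm holds its last target. There are 200 camera calls.

### The job

Slide every square tube leg that stands in the blue rack fully home, upright, into a socket of its own in the green pail. When all are loaded, swing the pail's folded wire bail upright, pick the pail up by the bail's red grip, and set it down flat in the yellow tray without tipping it, then lay the bail back down; the legs must still be fully home. Leave everything else on the table where it is.

Things in the scene. Friction and masses are not known exactly. Their poses are not given: they have to be found in the camera images.
- pail_mid (a point): Sizes in mm. Centre of the loose round green pail, 35 above its underside: diameter 164, height 70, wall 3, floor 5 thick, about 0.5 kg. z = up out of it; y = along the row of four square sockets fixed across its inside; the bail lies folded down on its -x side. At the start it stands on the table near the middle, the bail roughly towards the robot.
- socket0 (a point): Sizes in mm. Centre of the mouth of square socket 0 in the pail, level with the rim (70 above the underside). Bore 31.5 x 31.5, 65 deep to the pail floor, sides along the pail's x and y; the sockets lie along the pail's y at 34.5 pitch, socket0 at the -y end. Any leg may go in any socket.
- socket1 (a point): Sizes in mm. Centre of the mouth of square socket 1 in the pail, level with the rim (70 above the underside). Bore 31.5 x 31.5, 65 deep to the pail floor, sides along the pail's x and y; the sockets lie along the pail's y at 34.5 pitch, socket0 at the -y end. Any leg may go in any socket.
- socket2 (a point): Sizes in mm. Centre of the mouth of square socket 2 in the pail, level with the rim (70 above the underside). Bore 31.5 x 31.5, 65 deep to the pail floor, sides along the pail's x and y; the sockets lie along the pail's y at 34.5 pitch, socket0 at the -y end. Any leg may go in any socket.
- socket3 (a point): Sizes in mm. Centre of the mouth of square socket 3 in the pail, level with the rim (70 above the underside). Bore 31.5 x 31.5, 65 deep to the pail floor, sides along the pail's x and y; the sockets lie along the pail's y at 34.5 pitch, socket0 at the -y end. Any leg may go in any socket.
- leg0_mid (a point): Sizes in mm. Centre of leg 0, a loose square aluminium tube 28 x 28 x 120 tall, 70 g; its black foot tapers from 28 to 18 over the lowest 12. z = up along it, x and y = its sides. Starts upright in the rack, lower end 10 above the table, sides along the rack's. May be absent (None); 3 or 4 are there. Fully home, its centre is 30 above the pail's centre and its top 55 above the rim.
- leg1_mid (a point): Sizes in mm. Centre of leg 1, a loose square aluminium tube 28 x 28 x 120 tall, 70 g; its black foot tapers from 28 to 18 over the lowest 12. z = up along it, x and y = its sides. Starts upright in the rack, lower end 10 above the table, sides along the rack's. May be absent (None); 3 or 4 are there. Fully home, its centre is 30 above the pail's centre and its top 55 above the rim.
- leg2_mid (a point): Sizes in mm. Centre of leg 2, a loose square aluminium tube 28 x 28 x 120 tall, 70 g; its black foot tapers from 28 to 18 over the lowest 12. z = up along it, x and y = its sides. Starts upright in the rack, lower end 10 above the table, sides along the rack's. May be absent (None); 3 or 4 are there. Fully home, its centre is 30 above the pail's centre and its top 55 above the rim.
- leg3_mid (a point): Sizes in mm. Centre of leg 3, a loose square aluminium tube 28 x 28 x 120 tall, 70 g; its black foot tapers from 28 to 18 over the lowest 12. z = up along it, x and y = its sides. Starts upright in the rack, lower end 10 above the table, sides along the rack's. May be absent (None); 3 or 4 are there. Fully home, its centre is 30 above the pail's centre and its top 55 above the rim.
- bail (a joint): Sizes in mm. Angle of the pail's wire bail, rad: 0 = folded down (0.25 below level, on its stop), 1.82 = upright, 1.95 = far stop, leaning just past upright. Nearly free hinge: short of upright it drops back to 0, past upright it falls to the far stop and stays. Hinge axis: parallel to the pail's y, on its centre line, 80 above its underside.
- bail_grip (a point): Sizes in mm. Centre of the red grip sleeve in the middle of the bail: 14 diameter, 80 long, parallel to the pail's y, 125 from the hinge axis. Folded down it hangs about 49 above the table, 121 from the pail's centre on its -x side (clear of the pail wall by 32). Wire is 6 thick.
- rack: Sizes in mm. Fixed blue rack block, 230 x 56 x 40 tall, origin at the centre of its underside; x = along its row of four pockets (58 pitch, 32 square, 30 deep, floor 10 above the table). Stands to one side, left or right.
- tray: Sizes in mm. Fixed yellow delivery tray, square, 217 outside, 205 inside, rim 20 tall, floor 6 thick; origin at the centre of its underside, sides along its x and y. Stands on the other side.
- drill: Sizes in mm. Bystander: grey cordless drill standing on its battery, 200 tall; origin on its underside or axis. Not to be moved.
- spray: Sizes in mm. Bystander: red spray can, 54 diameter, 160 tall; origin on its underside or axis. Not to be moved.
- pastejar: Sizes in mm. Bystander: small jar with orange lid, 60 diameter, 55 tall; origin on its underside or axis. Not to be moved.
- magsquare: Sizes in mm. Bystander: red triangular welding magnet lying flat, 90 x 90 x 16; origin on its underside or axis. Not to be moved.
- disc: Sizes in mm. Bystander: plain steel disc lying flat, 100 diameter, 12 thick; origin on its underside or axis. Not to be moved.
- driver: Sizes in mm. Bystander: screwdriver with orange handle, lying flat; origin on its underside or axis. Not to be moved.

How it is judged:
By the outcome, as a careful person would: the job done as asked, in the order asked, and still so for the second after the job is handed in, with the robot touching nothing.
Of leg0, leg1, leg2, leg3 only 3 to 4 are there at a start; the rules pass over those that are not, and their reading is None.
At some moment in a run one of pail may be knocked a few centimetres aside while the robot is not near it.
It also fails if it takes over 200 s, if anything falls off the work surface, if the arm or the gripper's body presses on something with over 40 N, if the wrist force passes 120 N, or if a joint passes its speed limit or range.

## Working session

There is one attempt and no reset: what is moved stays moved. The work goes in short steps, Python scripts to look and compute and a tool call to move; the robot and the scene stay as the last step left them, time stands still between calls to the robot, and variables do not carry over. Pictures are saved under pics/ and viewed, at most 14 in all, crops included, and the job is handed in when it is done.

Besides the shell and the picture viewer there is one more tool, called after "Emit:" as name([rows], argument=value, ...), one row to a line, values as JSON. drive_tool: Moves the arm, as the interface text tells. Its arguments: {"type":"object","properties":{"motion":{"type":"array","items":{"type":"array"}}},"required":["motion"]}

```bash
ls; mkdir -p pics; cat > h.py <<'E'
import numpy as np, cv2
from bench import r, capture
from scipy.spatial.transform import Rotation as R
def cloud(name):
    s=r.observe(); c=capture(name); d=c["depth"]; K=c["mtx"]
    v,u=np.mgrid[0:420,0:560]
    P=np.dstack([(u-K[0,2])/K[0,0]*d,(v-K[1,2])/K[1,1]*d,d])
    if name=="wrist":
        M=np.array(c["mount"]); T=R.from_euler('xyz',s["tool_rot"],degrees=True).as_matrix()
        W=(P@M[:3,:3].T+M[:3,3])@T.T+np.array(s["ee_pos"])
    else:
        Rm=cv2.Rodrigues(np.array(c["rvec"]))[0]; W=(P-np.array(c["tvec"]).ravel())@Rm
    W[d==0]=np.nan
    return c["image"],W,c
E
python3 - <<'E'
from h import *
print(r.observe())
for n in("top","side"):
    im,W,c=cloud(n); cv2.imwrite(f"pics/{n}0.png",im); np.save(f"{n}0.npy",W)
    print(n,W[210,280],c["mtx"])
E
```

```text
pics
{'time_s': 0.0, 'q': array([ 6.01383393e+01,  1.79599798e+01,  8.58550276e+01, -9.43639425e-04,
        7.62611457e+01, -1.27997632e+01]), 'joint_vel': array([-0.09816422,  0.0055498 ,  0.00341704,  0.0056595 ,  0.05191049,
        0.02440711]), 'joint_torque': array([-8.85777263e-04, -4.02214336e+01, -2.52273881e+01,  6.94769807e-02,
        3.53022292e-02, -1.09349976e-04]), 'ee_pos': array([153.92128605, 501.66182559, 238.14959958]), 'tool_rot': array([-1.79925536e+02, -1.59777216e-02,  1.62938317e+02]), 'wrist_force': array([0.31336742, 0.78069513, 0.80703541]), 'wrist_torque': array([-0.02869058, -0.03478392,  0.015745  ]), 'gripper_force': 0.0, 'width': 88.30506880760149}
top [577.11544955  -3.77243833   5.55871263] [[471.11655047   0.         273.0372886 ]
 [  0.         471.11655047 205.75473611]
 [  0.           0.           1.        ]]
side [615.99651373  73.12746641  45.94035904] [[401.7829431    0.         286.43291222]
 [  0.         401.7829431  220.68442574]
 [  0.           0.           1.        ]]
```

View pics/top0.png

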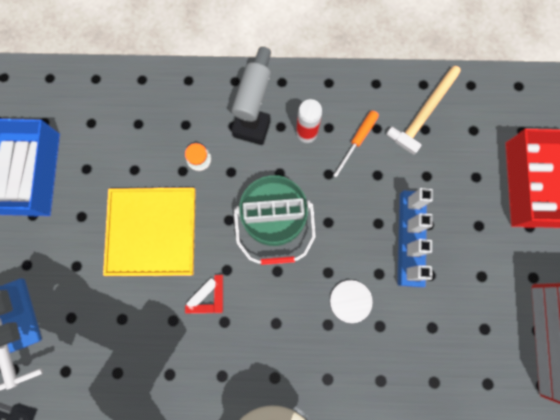

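View pics/side0.png

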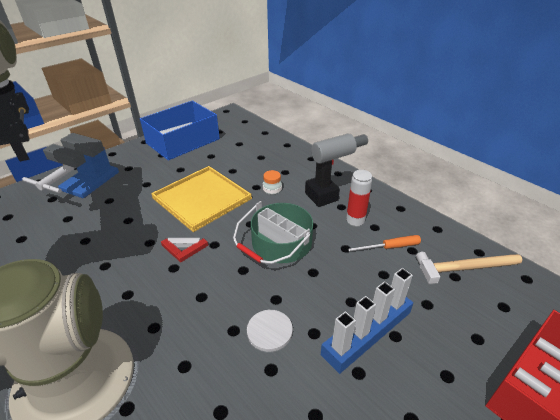

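```bash
cat > m.py <<'E'
from h import *
def rect(P): return cv2.minAreaRect(P[:,:2].astype(np.float32))
def circ(P):
    A=np.c_[2*P[:,:2],np.ones(len(P))]; s=np.linalg.lstsq(A,(P[:,:2]**2).sum(1),rcond=None)[0]
    return s[:2],np.sqrt(s[2]+s[:2]@s[:2])
def pail(im,W,near):
    hsv=cv2.cvtColor(im,cv2.COLOR_BGR2HSV); d=np.hypot(W[...,0]-near[0],W[...,1]-near[1])
    g=(hsv[...,0]>60)&(hsv[...,0]<95)&(hsv[...,1]>80)&(abs(W[...,2]-70)<6)&(d<110)
    s=(hsv[...,1]<60)&(abs(W[...,2]-70)<6)&(d<72)
    return W[g],W[s]
E
python3 - <<'E'
from m import *
for n in("top","side"):
    W=np.load(n+"0.npy"); im=cv2.imread(f"pics/{n}0.png"); hsv=cv2.cvtColor(im,cv2.COLOR_BGR2HSV); z=W[...,2]
    print(n)
    m=(z>110)&(z<150)&(W[...,1]<-180)&(W[...,1]>-420)&(W[...,0]>350)&(W[...,0]<750)
    k,l,st,ce=cv2.connectedComponentsWithStats(m.astype(np.uint8))
    for i in range(1,k):
        if st[i,4]>15:
            P=W[l==i]; P=P[P[:,2]>np.percentile(P[:,2],90)-6]; print("leg",ce[i].round(),len(P),np.round([P[:,2].mean()],1),rect(P))
    m=(hsv[...,0]>100)&(hsv[...,0]<125)&(hsv[...,1]>150)&(abs(z-40)<5)&(W[...,1]<-150)&(W[...,1]>-450)&(W[...,0]<800)
    print("rack",m.sum(),rect(W[m]))
    m=(hsv[...,0]>20)&(hsv[...,0]<35)&(hsv[...,1]>150)&(z<35)&(W[...,1]>100)&(W[...,1]<450)
    print("tray",rect(W[m]),np.median(z[m]))
    g,s=pail(im,W,(590,0)); print("pail",len(g),circ(g),"sock",len(s),rect(s),np.median(s[:,2]) if len(s) else 0)
    m=((hsv[...,0]<8)|(hsv[...,0]>172))&(hsv[...,1]>150)&(abs(W[...,1])<60)&(W[...,0]<560)&(W[...,0]>400)&(z>20)
    print("grip",m.sum(),rect(W[m]),W[m].mean(0))
E
```

```text
top
leg [425. 195.] 157 [130.3] ((598.6103515625, -332.6551818847656), (28.467615127563477, 28.377395629882812), 89.38510131835938)
leg [424. 220.] 163 [130.3] ((540.5796508789062, -329.4581604003906), (29.210670471191406, 28.217554092407227), 85.41106414794922)
leg [424. 246.] 157 [130.3] ((483.343505859375, -325.7738952636719), (27.1378116607666, 27.348047256469727), 1.3829971551895142)
leg [424. 272.] 161 [129.9] ((424.8587341308594, -324.37548828125), (28.560752868652344, 27.79412078857422), 84.4991683959961)
rack 763 ((510.4427490234375, -326.34466552734375), (54.53718566894531, 226.72772216796875), 87.28165435791016)
tray ((516.203369140625, 322.66607666015625), (217.7022705078125, 227.33795166015625), 2.103649139404297) 6.329220304221355
pail 215 (array([568.71853054,  11.40503772]), np.float64(79.85612926431342)) sock 277 ((574.9480590820312, -3.0575103759765625), (90.07254028320312, 131.19174194335938), 33.4813117980957) 69.72126189690593
grip 162 ((448.0101013183594, -0.5449867248535156), (11.852992057800293, 73.63984680175781), 6.124170303344727) [ 4.47655820e+02 -2.153925
[... 443 characters left out ...]
 ((423.2110290527344, -323.279052734375), (28.08325958251953, 28.909835815429688), 86.69770050048828)
rack 860 ((510.05657958984375, -329.9092102050781), (55.59474563598633, 231.28453063964844), 85.84364318847656)
tray ((513.4066772460938, 317.9705505371094), (217.45736694335938, 218.61387634277344), 2.1604912281036377) 6.6490504326505855
pail 233 (array([566.45268245,  12.1097157 ]), np.float64(79.99305547939197)) sock 270 ((598.2536010742188, 4.532508850097656), (103.19225311279297, 131.26553344726562), 8.970436096191406) 68.50367534289276
grip 143 ((444.9582824707031, -1.6894760131835938), (11.550321578979492, 79.85914611816406), 5.018510818481445) [444.07756968  -2.38160751  53.60952349]
```

```bash
python3 - <<'E'
from h import *
c=capture("wrist"); print(np.round(c["mount"],3), c["mtx"])
E
```

```text
[[-0.00000e+00 -9.58000e-01 -2.88000e-01  7.30410e+01]
 [ 1.00000e+00  0.00000e+00 -1.00000e-03  3.89000e-01]
 [ 1.00000e-03 -2.88000e-01  9.58000e-01 -1.46248e+02]
 [ 0.00000e+00  0.00000e+00  0.00000e+00  1.00000e+00]] [[327.9649482    0.         280.55464311]
 [  0.         327.9649482  204.26724892]
 [  0.           0.           1.        ]]
```

Emit:
drive_tool([
  [[0,0,0.7],[2.2,-4.1,0.1],0],
  [[0,0,0.7],[2.2,-4.1,0.1],0],
  [[0,0,0.7],[2.2,-4.1,0.1],0],
  [[0,0,0.7],[2.2,-4.1,0.1],0],
  [[0,0,0.7],[2.2,-4.1,0.1],0],
  [[0,0,0.7],[2.2,-4.1,0.1],0],
  [[0,0,0.7],[2.2,-4.1,0.1],0],
  [[0,0,0.7],[2.2,-4.1,0.1],0],
  [[0,0,0.7],[2.2,-4.1,0.1],0],
  [[0,0,0.7],[2.2,-4.1,0.1],0],
  [[0,0,0.7],[2.2,-4.1,0.1],0],
  [[0,0,0.7],[2.2,-4.1,0.1],0],
  [[0,0,0.7],[2.2,-4.1,0.1],0],
  [[0,0,0.7],[2.2,-4.1,0.1],0],
  [[0,0,0.7],[2.2,-4.1,0.1],0],
  [[0,0,0.7],[2.2,-4.1,0.1],0],
  [[0,0,0.7],[2.2,-4.1,0.1],0],
  [[0,0,0.7],[2.2,-4.1,0.1],0],
  [[0,0,0.7],[2.2,-4.1,0.1],0],
  [[0,0,0],[0,0,0],0],
])

```text
time_s: 2.15
ee_pos: [572.7, -281.4, 255.0]
tool_rot: [180.0, -0.1, 176.0]
wrist_force: [-0.7, 0.2, -0.6]
width: 88.5
gripper_force: 0.0
```

```bash
cat > legs.py <<'E'
from m import *
im,W,c=cloud("wrist"); z=W[...,2]
m=(z>120)&(z<140)&(W[...,1]<-250)&(W[...,1]>-420)
k,l,st,ce=cv2.connectedComponentsWithStats(m.astype(np.uint8))
for i in range(1,k):
    if st[i,4]>60:
        P=W[l==i]; q=rect(P); print("leg",ce[i].round(),len(P),P[:,2].mean().round(1),np.round(q[0],1),np.round(q[1],1),round(q[2],1))
s=r.observe(); print(s["ee_pos"].round(1),s["tool_rot"].round(2))
E
python3 legs.py; python3 -c "
from h import *
cv2.imwrite('pics/w1.png',capture('wrist')['image'])"
```

```text
leg [211.  15.] 1196 129.9 [ 431.2 -323.9] [28.6 19.1] 88.3
leg [216.  89.] 1401 130.4 [ 484.2 -326.6] [28.6 27.6] 86.0
leg [221. 162.] 1187 130.2 [ 542.  -329.4] [28.2 27.8] 87.1
leg [226. 226.] 1058 129.9 [ 599.9 -332.1] [28.1 28.3] 87.3
[ 572.2 -279.   255.7] [ 1.7992e+02 -1.2000e-01  1.7611e+02]
```

View pics/w1.png

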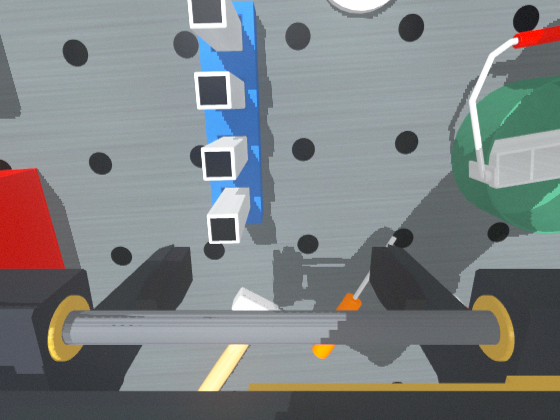

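Emit:
drive_tool([
  [[0,0,0.6],[1.4,-2.6,0],0],
  [[0,0,0.6],[1.3,-2.7,0],0],
  [[0,0,0],[0,0,-3],0],
  [[0,0,0],[0,0,-3],0],
  [[0,0,0],[0,0,-2],0],
  [[0,0,0],[0,0,0],0],
  [[0,0,0],[0,0,0],0],
  [[0,0,0],[0,0,0],0],
])

```text
time_s: 3.05
ee_pos: [599.5, -329.9, 179.9]
tool_rot: [-179.9, 0.1, 177.5]
wrist_force: [0.2, 0.5, -0.1]
width: 88.3
gripper_force: 0.0
```

```bash
python3 legs.py
```

```text
leg [278.  26.] 2797 130.4 [ 485.9 -326.7] [28.1 25.2] 87.1
leg [278. 132.] 2268 130.6 [ 542.1 -329.4] [28.1 27.2] 87.4
leg [277. 223.] 1957 130.1 [ 599.6 -332.2] [28.  27.9] 87.7
[ 599.5 -330.1  179.7] [-1.7990e+02  1.3000e-01  1.7746e+02]
```

Emit:
drive_tool([
  [[0,0,0],[0,-0.2,-2],0],
  [[0,0,0],[0,0,-4],0],
  [[0,0,0],[0,0,-2.5],0],
  [[0,0,0],[0,0,-1],0],
  [[0,0,0],[0,0,0],0.6],
  [[0,0,0],[0,0,0],1],
  [[0,0,0],[0,0,0],1],
  [[0,0,0],[0,0,0],1],
  [[0,0,0],[0,0,0],1],
  [[0,0,0],[0,0,0],1],
  [[0,0,0],[0,0,0],1],
])

```text
time_s: 4.2
ee_pos: [599.1, -332.1, 82.8]
tool_rot: [-180.0, 0.0, 177.4]
wrist_force: [0.4, 0.0, -0.3]
width: 34.0
gripper_force: 0.0
```

Emit:
drive_tool([
  [[0,0,0],[0,0,0],1],
  [[0,0,0],[0,0,0],1],
  [[0,0,0],[0,0,0],1],
  [[0,0,0],[0,0,1],1],
  [[0,0,0],[0,0,3],1],
  [[0,0,0],[0,0,4],1],
  [[0,0,0],[0,0,4],1],
  [[0,0,0],[0,0,1],1],
  [[0,0,-8.1],[-0.3,2.9,0],1],
  [[0,0,-8.1],[-0.3,2.9,0],1],
  [[0,0,-8.1],[-0.3,2.9,0],1],
  [[0,0,-8.1],[-0.3,2.9,0],1],
  [[0,0,-8.1],[-0.3,2.9,0],1],
  [[0,0,-8.1],[-0.3,2.9,0],1],
  [[0,0,-8.1],[-0.3,2.9,0],1],
  [[0,0,-8.1],[-0.3,2.9,0],1],
  [[0,0,-8.1],[-0.3,2.9,0],1],
  [[0,0,-8.1],[0,2.9,0],1],
  [[0,0,0],[0,0,0],1],
  [[0,0,0],[0,0,0],1],
])

```text
time_s: 6.2
ee_pos: [571.9, -42.0, 212.4]
tool_rot: [-180.0, 0.0, 96.6]
wrist_force: [-0.2, -1.0, -0.9]
width: 28.2
gripper_force: 30.0
```

```bash
cat > pl.py <<'E'
from m import *
import sys
for n in sys.argv[1:]:
    im,W,c=cloud(n); g,s=pail(im,W,(567,12)); np.save(n+"_s.npy",s)
    cv2.imwrite(f"pics/{n}_{r.observe()['time_s']:.2f}.png",im); print(n,len(g),len(s))
    print(circ(g),np.median(g[:,2]),rect(s))
s=r.observe(); print(s["ee_pos"].round(1),s["tool_rot"].round(2),s["width"],s["gripper_force"],s["time_s"])
E
python3 pl.py wrist; ls pics
```

```text
wrist 2648 1951
(array([570.309409  ,  11.90995998]), np.float64(79.50488882521834)) 69.7612625140045 ((570.3857421875, 13.28780746459961), (37.4800910949707, 138.48989868164062), 5.778778553009033)
[572.  -42.6 212.4] [-179.97    0.     96.55] 27.90787505367234 29.996295981109142 6.25
side0.png
top0.png
w1.png
wrist_6.25.png
```

View pics/wrist_6.25.png

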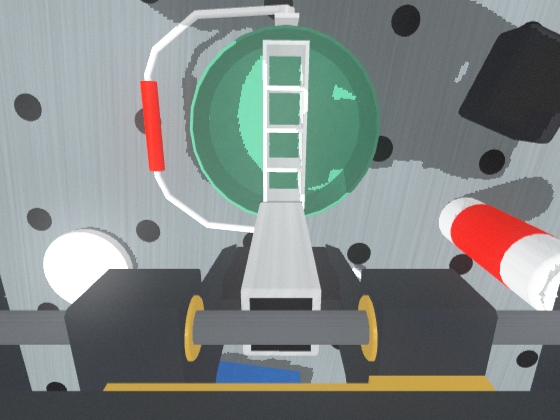

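```bash
python3 - <<'E'
from m import *
s=np.load("wrist_s.npy"); a=np.radians(5.8); c=np.array([570.3,12]); 
X=(s[:,:2]-c)@np.array([[np.cos(a),-np.sin(a)],[np.sin(a),np.cos(a)]])
X=X[abs(X[:,0])<22]
h,e=np.histogram(X[:,1],np.arange(-75,76,1.5)); print([(round(float(x),1),int(k)) for x,k in zip(e,h) if k])
h,e=np.histogram(X[:,0],np.arange(-25,25,1)); print([(round(float(x),1),int(k)) for x,k in zip(e,h) if k])
for sg in(1,-1):
    m=(sg*X[:,0]>15.2)&(abs(X[:,1])<62); print(np.degrees(np.arctan(np.polyfit(X[m,1],X[m,0],1)[0])),X[m,0].mean())
E
```

```text
[(-69.0, 1), (-67.5, 3), (-66.0, 2), (-64.5, 10), (-63.0, 9), (-61.5, 12), (-60.0, 13), (-58.5, 12), (-57.0, 15), (-55.5, 13), (-54.0, 11), (-52.5, 12), (-51.0, 13), (-49.5, 12), (-48.0, 14), (-46.5, 14), (-45.0, 13), (-43.5, 14), (-42.0, 10), (-40.5, 15), (-39.0, 12), (-37.5, 12), (-36.0, 78), (-34.5, 94), (-33.0, 12), (-31.5, 13), (-30.0, 14), (-28.5, 14), (-27.0, 14), (-25.5, 13), (-24.0, 14), (-22.5, 14), (-21.0, 13), (-19.5, 14), (-18.0, 14), (-16.5, 12), (-15.0, 16), (-13.5, 14), (-12.0, 13), (-10.5, 13), (-9.0, 14), (-7.5, 13), (-6.0, 14), (-4.5, 12), (-3.0, 39), (-1.5, 71), (0.0, 81), (1.5, 16), (3.0, 12), (4.5, 16), (6.0, 15), (7.5, 13), (9.0, 15), (10.5, 15), (12.0, 13), (13.5, 16), (15.0, 16), (16.5, 12), (18.0, 15), (19.5, 16), (21.0, 12), (22.5, 16), (24.0, 16), (25.5, 16), (27.0, 15), (28.5, 12), (30.0, 16), (31.5, 48), (33.0, 88), (34.5, 73), (36.0, 14), (37.5, 16), (39.0, 17), (40.5, 15), (42.0, 16), (43.5, 18), (45.0, 17), (46.5, 17), (48.0, 16), (49.5, 16), (51.0, 16), (52.5, 16), (54.0, 15), (55.5, 17), (57.0, 16), (58.5, 16), (60.0, 16), (61.5, 16), (63.0, 16), (64.5, 18), (66.0, 78), (67.5, 103), (69.0, 68), (70.5, 1)]
[(-19.0, 161), (-18.0, 162), (-17.0, 159), (-16.0, 173), (-15.0, 27), (-14.0, 20), (-13.0, 21), (-12.0, 25), (-11.0, 24), (-10.0, 20), (-9.0, 23), (-8.0, 26), (-7.0, 20), (-6.0, 28), (-5.0, 18), (-4.0, 24), (-3.0, 22), (-2.0, 18), (-1.0, 21), (0.0, 23), (1.0, 19), (2.0, 22), (3.0, 21), (4.0, 25), (5.0, 18), (6.0, 17), (7.0, 18), (8.0, 21), (9.0, 25), (10.0, 21), (11.0, 17), (12.0, 21), (13.0, 21), (14.0, 19), (15.0, 127), (16.0, 192), (17.0, 184), (18.0, 148)]
-0.15428572255569192 17.082927834845428
0.002069043771727002 -17.108487986837574
```

Emit:
drive_tool([
  [[0,0,-0.9],[0.3,0.3,-1],1],
  [[0,0,0],[0,0,-3],1],
  [[0,0,0],[0,0,-2],1],
  [[0,0,0],[0,0,0],1],
  [[0,0,0],[0,0,0],1],
])

```text
time_s: 6.75
ee_pos: [575.3, -39.6, 152.8]
tool_rot: [-180.0, -0.0, 95.5]
wrist_force: [-0.1, -0.5, -0.8]
width: 27.8
gripper_force: 30.0
```

```bash
python3 pl.py wrist
```

```text
wrist 4599 2982
(array([570.33498631,  11.99493843]), np.float64(79.41490388676385)) 69.64711773384941 ((569.78759765625, 17.162036895751953), (37.602569580078125, 130.38206481933594), 5.932248592376709)
[575.6 -39.6 153.5] [1.7993e+02 3.0000e-02 9.5510e+01] 27.994931450411194 29.99639970716089 6.8
```

On target; lowering in.

Emit:
drive_tool([
  [[0,0,0],[0,0,-1],1],
  [[0,0,0],[0,0,-1],1],
  [[0,0,0],[0,0,-1],1],
  [[0,0,0],[0,0,-1],1],
  [[0,0,0],[0,0,0],1],
])

```text
time_s: 7.3
ee_pos: [574.3, -38.9, 111.0]
tool_rot: [-179.8, -0.1, 95.5]
wrist_force: [-0.2, -0.4, -1.1]
width: 27.8
gripper_force: 30.0
```

Emit:
drive_tool([
  [[0,0,0],[0,0,-1],1],
  [[0,0,0],[0,0,-1],1],
  [[0,0,0],[0,0,-0.8],1],
  [[0,0,0],[0,0,-0.4],1],
  [[0,0,0],[0,0,0],1],
  [[0,0,0],[0,0,0],1],
])

```text
time_s: 7.9
ee_pos: [575.2, -39.2, 80.9]
tool_rot: [180.0, 0.0, 95.5]
wrist_force: [0.2, 0.3, -1.1]
width: 27.9
gripper_force: 30.0
```

Emit:
drive_tool([
  [[0,0,0],[0,0,-0.3],1],
  [[0,0,0],[0,0,-0.2],1],
  [[0,0,0],[0,0,0],1],
  [[0,0,0],[0,0,0],1],
])

```text
time_s: 8.3
ee_pos: [575.5, -39.2, 77.6]
tool_rot: [179.9, 0.0, 95.6]
wrist_force: [-4.0, 1.1, 14.6]
width: 27.9
gripper_force: 30.0
```

Emit:
drive_tool([
  [[0,0,0],[0,0,0],0.5],
  [[0,0,0],[0,0,0],0.3],
  [[0,0,0],[0,0,0],0],
  [[0,0,0],[0,0,0],0],
  [[0,0,0],[0,0,1],0],
  [[0,0,0],[0,0,4],0],
  [[0,0,0],[0,0,4],0],
  [[0,0,8.2],[-0.3,-2.9,1],0],
  [[0,0,8.2],[-0.3,-2.9,0],0],
  [[0,0,8.2],[-0.4,-2.9,0],0],
  [[0,0,8.2],[-0.3,-2.9,0],0],
  [[0,0,8.2],[-0.3,-2.9,0],0],
  [[0,0,8.2],[-0.4,-2.9,0],0],
  [[0,0,8.2],[-0.3,-2.9,0],0],
  [[0,0,8.2],[-0.4,-2.9,0],0],
  [[0,0,8.2],[-0.3,-2.9,0],0],
  [[0,0,8.0],[-0.4,-2.9,0],0],
  [[0,0,0],[0,0,0],0],
  [[0,0,0],[0,0,0],0],
])

```text
time_s: 10.2
ee_pos: [540.9, -329.1, 176.0]
tool_rot: [180.0, 0.0, 177.2]
wrist_force: [-0.2, 1.0, -0.2]
width: 87.8
gripper_force: 0.0
```

```bash
python3 legs.py
```

```text
leg [280.  27.] 2877 130.3 [ 428.2 -323.9] [28.  24.9] 87.0
leg [280. 134.] 2353 130.6 [ 484.  -326.6] [28.  27.3] 87.3
leg [280. 226.] 2020 130.1 [ 542.  -329.5] [27.7 28.4] 87.6
[ 541.2 -328.5  176.1] [1.7999e+02 1.0000e-02 1.7724e+02]
```

Emit:
drive_tool([
  [[0,0,0],[0.05,-0.05,-3],0.3],
  [[0,0,0],[0,0,-4],0.4],
  [[0,0,0],[0,0,-2],0.5],
  [[0,0,0],[0,0,-0.3],0.5],
  [[0,0,0],[0,0,0],1],
  [[0,0,0],[0,0,0],1],
  [[0,0,0],[0,0,0],1],
  [[0,0,0],[0,0,0],1],
  [[0,0,0],[0,0,0],1],
  [[0,0,0],[0,0,0],1],
  [[0,0,0],[0,0,0],1],
  [[0,0,0],[0,0,0],1],
])

```text
time_s: 11.45
ee_pos: [541.9, -329.9, 83.8]
tool_rot: [-179.9, 0.1, 177.3]
wrist_force: [-1.0, 0.8, 6.1]
width: 27.8
gripper_force: 30.0
```

Emit:
drive_tool([
  [[0,0,0],[0,0,0],1],
  [[0,0,0],[0,0,1],1],
  [[0,0,0],[0,0,3],1],
  [[0,0,0],[0,0,4],1],
  [[0,0,0],[0,0,4],1],
  [[0,0,0],[0,0,1],1],
  [[0,0,-8.1],[0.3,3.2,0],1],
  [[0,0,-8.1],[0.3,3.2,0],1],
  [[0,0,-8.1],[0.3,3.2,0],1],
  [[0,0,-8.1],[0.3,3.2,0],1],
  [[0,0,-8.1],[0.3,3.2,0],1],
  [[0,0,-8.1],[0.3,3.2,0],1],
  [[0,0,-8.1],[0.3,3.2,0],1],
  [[0,0,-8.1],[0.3,3.2,0],1],
  [[0,0,-8.1],[0.3,3.3,0],1],
  [[0,0,-8.1],[0.3,3.4,0],1],
  [[0,0,0],[0,0,0],1],
  [[0,0,0],[0,0,0],1],
])

```text
time_s: 13.25
ee_pos: [571.3, -6.3, 212.3]
tool_rot: [-179.9, -0.0, 96.5]
wrist_force: [-0.5, -0.0, -0.8]
width: 27.4
gripper_force: 30.0
```

```bash
cat > pf.py <<'E'
from m import *
im,W,c=cloud("wrist"); g,s=pail(im,W,(568,12))
cc,rr=circ(g); rc=rect(s); print("circ",cc,rr,np.median(g[:,2]),len(g),"rect",np.round(rc[1],1),rc[2])
# fit row: side walls of the socket block give yaw and x; known circle gives the rest
best=None
for a in np.radians(np.arange(-40,40.1,.25)):
    M=np.array([[np.cos(a),-np.sin(a)],[np.sin(a),np.cos(a)]]); X=(s[:,:2]-cc)@M
    for dx in np.arange(-4,4.1,.5):
        n=(abs(abs(X[:,0]-dx)-17)<1.5).sum()
        if best is None or n>best[0]: best=(n,a,dx,M)
n,a,dx,M=best; X=(s[:,:2]-cc)@M; X=X[abs(X[:,0]-dx)<14]
sc=[(sum((abs(X[:,1]-o-k*34.5)<1.5).sum() for k in(-2,-1,0,1,2)),o) for o in np.arange(-6,6.1,.25)]
o=np.mean([t[1] for t in sc if t[0]>=max(sc)[0]*.97]); print("yaw",np.degrees(a),"dx",dx,"dy",o)
C=cc+M@np.array([dx,o])
for k in range(4): print("socket",k,(C+M@np.array([0,(k-1.5)*34.5])).round(1))
q=r.observe(); print(q["ee_pos"].round(1),q["tool_rot"].round(2),round(q["width"],1),q["time_s"])
E
python3 pf.py
```

```text
circ [570.2796488   12.13980936] 79.50434516864499 69.86761354806785 2242 rect [37.6 97.4] 6.0030622482299805
yaw 6.25 dx 0.0 dy -0.375
socket 0 [576.  -39.7]
socket 1 [572.2  -5.4]
socket 2 [568.4  28.9]
socket 3 [564.7  63.2]
[571.4  -7.1 212.4] [-179.95    0.     96.44] 27.9 13.3
```

Emit:
drive_tool([
  [[0,0,-0.5],[0.07,0.12,-1],1],
  [[0,0,0],[0,0,-3],1],
  [[0,0,0],[0,0,-2],1],
  [[0,0,0],[0,0,0],1],
  [[0,0,0],[0,0,-1],1],
  [[0,0,0],[0,0,-1],1],
  [[0,0,0],[0,0,-1],1],
  [[0,0,0],[0,0,-1],1],
  [[0,0,0],[0,0,0],1],
])

```text
time_s: 14.2
ee_pos: [571.6, -5.3, 111.2]
tool_rot: [-179.9, -0.0, 95.8]
wrist_force: [0.0, 0.6, -0.6]
width: 27.7
gripper_force: 30.0
```

Emit:
drive_tool([
  [[0,0,0],[0,0,-1],1],
  [[0,0,0],[0,0,-1],1],
  [[0,0,0],[0,0,-0.8],1],
  [[0,0,0],[0,0,-0.3],1],
  [[0,0,0],[0,0,-0.2],1],
  [[0,0,0],[0,0,-0.1],1],
  [[0,0,0],[0,0,0],1],
])

```text
time_s: 14.9
ee_pos: [572.5, -5.4, 79.0]
tool_rot: [180.0, 0.0, 95.8]
wrist_force: [0.8, 0.4, -1.2]
width: 27.9
gripper_force: 30.0
```

Emit:
drive_tool([
  [[0,0,0],[0,0,-0.15],1],
  [[0,0,0],[0,0,-0.15],1],
  [[0,0,0],[0,0,0],1],
])

```text
time_s: 15.2
ee_pos: [572.7, -5.5, 78.7]
tool_rot: [179.9, 0.1, 95.9]
wrist_force: [-8.8, 0.5, 24.0]
width: 28.1
gripper_force: 30.0
```

Emit:
drive_tool([
  [[0,0,0],[0,0,0],0.5],
  [[0,0,0],[0,0,0],0.3],
  [[0,0,0],[0,0,0],0],
  [[0,0,0],[0,0,0],0],
  [[0,0,0],[0,0,1],0],
  [[0,0,0],[0,0,4],0],
  [[0,0,0],[0,0,4],0],
  [[0,0,8.1],[-0.8,-3.2,1],0],
  [[0,0,8.1],[-0.9,-3.2,0],0],
  [[0,0,8.1],[-0.9,-3.2,0],0],
  [[0,0,8.1],[-0.9,-3.2,0],0],
  [[0,0,8.1],[-0.9,-3.2,0],0],
  [[0,0,8.1],[-0.9,-3.2,0],0],
  [[0,0,8.2],[-0.9,-3.2,0],0],
  [[0,0,8.2],[-0.9,-3.2,0],0],
  [[0,0,8.2],[-0.9,-3.2,0],0],
  [[0,0,8.2],[-0.8,-3.3,0],0],
  [[0,0,0],[0,0,0],0],
  [[0,0,0],[0,0,0],0],
])

```text
time_s: 17.1
ee_pos: [484.1, -326.6, 176.0]
tool_rot: [180.0, 0.0, 177.1]
wrist_force: [-0.5, 0.7, -0.0]
width: 88.0
gripper_force: 0.0
```

```bash
python3 legs.py
```

```text
leg [280. 132.] 2390 130.6 [ 426.4 -323.9] [28.  27.9] 87.0
leg [281. 224.] 2026 130.1 [ 483.9 -326.5] [28.1 28.2] 87.2
[ 484.4 -325.9  176. ] [1.7999e+02 1.0000e-02 1.7714e+02]
```

Emit:
drive_tool([
  [[0,0,0],[0,-0.03,-3],0.3],
  [[0,0,0],[0,0,-4],0.4],
  [[0,0,0],[0,0,-2],0.5],
  [[0,0,0],[0,0,-0.2],0.5],
  [[0,0,0],[0,0,0],1],
  [[0,0,0],[0,0,0],1],
  [[0,0,0],[0,0,0],1],
  [[0,0,0],[0,0,0],1],
  [[0,0,0],[0,0,0],1],
  [[0,0,0],[0,0,0],1],
  [[0,0,0],[0,0,0],1],
  [[0,0,0],[0,0,0],1],
])

```text
time_s: 18.35
ee_pos: [484.6, -327.0, 84.7]
tool_rot: [-179.9, 0.1, 177.2]
wrist_force: [0.2, 0.7, 6.7]
width: 27.9
gripper_force: 30.0
```

Emit:
drive_tool([
  [[0,0,0],[0,0,0],1],
  [[0,0,0],[0,0,1],1],
  [[0,0,0],[0,0,3],1],
  [[0,0,0],[0,0,4],1],
  [[0,0,0],[0,0,4],1],
  [[0,0,0],[0,0,1],1],
  [[0,0,-8.1],[0.8,3.5,0],1],
  [[0,0,-8.1],[0.8,3.5,0],1],
  [[0,0,-8.1],[0.8,3.5,0],1],
  [[0,0,-8.1],[0.8,3.5,0],1],
  [[0,0,-8.1],[0.8,3.5,0],1],
  [[0,0,-8.1],[0.9,3.6,0],1],
  [[0,0,-8.1],[0.9,3.6,0],1],
  [[0,0,-8.1],[0.9,3.6,0],1],
  [[0,0,-8.2],[0.9,3.6,0],1],
  [[0,0,-8.2],[0.9,3.6,0],1],
  [[0,0,0],[0,0,0],1],
  [[0,0,0],[0,0,0],1],
])

```text
time_s: 20.15
ee_pos: [569.0, 28.6, 213.2]
tool_rot: [-179.9, 0.0, 96.2]
wrist_force: [-0.1, 0.3, -0.6]
width: 27.9
gripper_force: 30.0
```

```bash
python3 pf.py
```

```text
circ [570.31236114  12.32128186] 79.57555567663074 70.01405328966281 1566 rect [37.6 64.3] 5.844082355499268
yaw 6.000000000000001 dx 0.0 dy -0.375
socket 0 [575.8 -39.5]
socket 1 [572.2  -5.2]
socket 2 [568.5  29.1]
socket 3 [564.9  63.4]
[569.   27.9 213.3] [-179.94    0.     96.13] 27.7 20.2
```

Emit:
drive_tool([
  [[0,0,-0.3],[-0.04,0.07,-1],1],
  [[0,0,0],[0,0,-3],1],
  [[0,0,0],[0,0,-2],1],
  [[0,0,0],[0,0,0],1],
  [[0,0,0],[0,0,-1],1],
  [[0,0,0],[0,0,-1],1],
  [[0,0,0],[0,0,-1],1],
  [[0,0,0],[0,0,-1],1],
  [[0,0,0],[0,0,0],1],
])

```text
time_s: 21.1
ee_pos: [568.3, 29.1, 112.2]
tool_rot: [-179.9, -0.0, 95.7]
wrist_force: [-0.4, 0.6, -0.9]
width: 28.0
gripper_force: 30.0
```

Emit:
drive_tool([
  [[0,0,0],[0,0,-1],1],
  [[0,0,0],[0,0,-1],1],
  [[0,0,0],[0,0,-0.8],1],
  [[0,0,0],[0,0,-0.3],1],
  [[0,0,0],[0,0,-0.2],1],
  [[0,0,0],[0,0,-0.15],1],
  [[0,0,0],[0,0,-0.1],1],
  [[0,0,0],[0,0,0],1],
])

```text
time_s: 21.9
ee_pos: [569.1, 29.0, 79.7]
tool_rot: [179.9, 0.0, 95.7]
wrist_force: [-5.3, 0.0, 10.0]
width: 27.8
gripper_force: 30.0
```

Emit:
drive_tool([
  [[0,0,0],[0,0,-0.1],1],
  [[0,0,0],[0,0,0],1],
])

```text
time_s: 22.1
ee_pos: [569.2, 28.9, 79.6]
tool_rot: [179.9, 0.0, 95.8]
wrist_force: [-6.7, -0.2, 18.8]
width: 27.7
gripper_force: 30.0
```

Emit:
drive_tool([
  [[0,0,0],[0,0,0],0.5],
  [[0,0,0],[0,0,0],0.3],
  [[0,0,0],[0,0,0],0],
  [[0,0,0],[0,0,0],0],
  [[0,0,0],[0,0,1],0],
  [[0,0,0],[0,0,4],0],
  [[0,0,0],[0,0,4],0],
  [[0,0,8.1],[-1.4,-3.5,1],0],
  [[0,0,8.1],[-1.4,-3.5,0],0],
  [[0,0,8.1],[-1.4,-3.5,0],0],
  [[0,0,8.1],[-1.4,-3.5,0],0],
  [[0,0,8.1],[-1.4,-3.5,0],0],
  [[0,0,8.1],[-1.4,-3.5,0],0],
  [[0,0,8.2],[-1.4,-3.5,0],0],
  [[0,0,8.2],[-1.4,-3.6,0],0],
  [[0,0,8.2],[-1.5,-3.6,0],0],
  [[0,0,8.2],[-1.5,-3.6,0],0],
  [[0,0,0],[0,0,0],0],
  [[0,0,0],[0,0,0],0],
])

```text
time_s: 24.0
ee_pos: [426.7, -324.2, 177.6]
tool_rot: [180.0, 0.0, 177.0]
wrist_force: [-0.7, 0.4, 0.0]
width: 88.2
gripper_force: 0.0
```

```bash
python3 legs.py
```

```text
leg [281. 223.] 1994 130.1 [ 425.8 -323.8] [27.8 28.3] 87.8
[ 427.1 -323.5  177.6] [1.7999e+02 1.0000e-02 1.7703e+02]
```

Emit:
drive_tool([
  [[0,0,0.2],[-0.11,-0.03,-3],0.3],
  [[0,0,0],[0,0,-4],0.4],
  [[0,0,0],[0,0,-2],0.5],
  [[0,0,0],[0,0,-0.3],0.5],
  [[0,0,0],[0,0,0],1],
  [[0,0,0],[0,0,0],1],
  [[0,0,0],[0,0,0],1],
  [[0,0,0],[0,0,0],1],
  [[0,0,0],[0,0,0],1],
  [[0,0,0],[0,0,0],1],
  [[0,0,0],[0,0,0],1],
  [[0,0,0],[0,0,0],1],
])

```text
time_s: 25.25
ee_pos: [426.1, -324.5, 85.1]
tool_rot: [-179.9, 0.1, 177.3]
wrist_force: [-0.3, 1.3, 6.4]
width: 27.7
gripper_force: 30.0
```

Emit:
drive_tool([
  [[0,0,0],[0,0,0],1],
  [[0,0,0],[0,0,1],1],
  [[0,0,0],[0,0,3],1],
  [[0,0,0],[0,0,4],1],
  [[0,0,0],[0,0,4],1],
  [[0,0,0],[0,0,1],1],
  [[0,0,-8.1],[1.4,3.8,0],1],
  [[0,0,-8.1],[1.4,3.8,0],1],
  [[0,0,-8.1],[1.4,3.8,0],1],
  [[0,0,-8.1],[1.4,3.9,0],1],
  [[0,0,-8.1],[1.4,3.9,0],1],
  [[0,0,-8.1],[1.4,3.9,0],1],
  [[0,0,-8.2],[1.4,3.9,0],1],
  [[0,0,-8.2],[1.4,3.9,0],1],
  [[0,0,-8.2],[1.4,3.9,0],1],
  [[0,0,-8.2],[1.3,3.9,0],1],
  [[0,0,0],[0,0,0],1],
  [[0,0,0],[0,0,0],1],
])

```text
time_s: 27.05
ee_pos: [563.5, 60.1, 213.5]
tool_rot: [-179.9, 0.0, 96.7]
wrist_force: [-0.6, -0.5, -1.5]
width: 27.6
gripper_force: 30.0
```

```bash
python3 pf.py
```

```text
circ [570.42006612  12.78733907] 79.57220808176767 70.00166356276215 1232 rect [37.6 29.4] 6.69140625
yaw 5.75 dx -0.5 dy -0.75
socket 0 [575.2 -39.5]
socket 1 [571.7  -5.2]
socket 2 [568.3  29.2]
socket 3 [564.8  63.5]
[563.5  59.3 213.8] [-1.7993e+02  1.0000e-02  9.6630e+01] 27.8 27.1
```

Emit:
drive_tool([
  [[0,0,-0.9],[0.14,0.4,-1],1],
  [[0,0,0],[0,0,-3],1],
  [[0,0,0],[0,0,-2],1],
  [[0,0,0],[0,0,0],1],
  [[0,0,0],[0,0,-1],1],
  [[0,0,0],[0,0,-1],1],
  [[0,0,0],[0,0,-1],1],
  [[0,0,0],[0,0,-1],1],
  [[0,0,0],[0,0,0],1],
])

```text
time_s: 28.0
ee_pos: [564.6, 63.8, 112.7]
tool_rot: [-179.9, -0.0, 95.6]
wrist_force: [0.4, -0.6, -1.2]
width: 27.7
gripper_force: 30.0
```

Emit:
drive_tool([
  [[0,0,0],[0,0,-1],1],
  [[0,0,0],[0,0,-1],1],
  [[0,0,0],[0,0,-0.8],1],
  [[0,0,0],[0,0,-0.3],1],
  [[0,0,0],[0,0,-0.2],1],
  [[0,0,0],[0,0,-0.15],1],
  [[0,0,0],[0,0,-0.15],1],
  [[0,0,0],[0,0,0],1],
])

```text
time_s: 28.8
ee_pos: [565.5, 63.8, 80.1]
tool_rot: [179.9, 0.0, 95.6]
wrist_force: [-5.8, 0.1, 13.4]
width: 27.4
gripper_force: 30.0
```

Emit:
drive_tool([
  [[0,0,0],[0,0,0],0.5],
  [[0,0,0],[0,0,0],0.3],
  [[0,0,0],[0,0,0],0],
  [[0,0,0],[0,0,0],0],
  [[0,0,0],[0,0,1],0],
  [[0,0,0],[0,0,4],0],
  [[0,0,0],[0,0,4],0],
  [[0,0,0],[-3,-1.5,4],0],
  [[0,0,0],[-4,-1.5,4],0],
  [[0,0,0],[-4,-1.5,0],0],
  [[0,0,0],[0,-1.5,0],0],
  [[0,0,0],[0,0,0],0],
  [[0,0,0],[0,0,0],0],
])

```text
time_s: 30.1
ee_pos: [462.8, 6.7, 241.2]
tool_rot: [180.0, 0.0, 95.6]
wrist_force: [-0.2, -0.2, 0.4]
width: 88.1
gripper_force: 0.0
```

```bash
cat > bl.py <<'E'
from m import *
import sys
for n in ("wrist","top"):
    im,W,c=cloud(n); hsv=cv2.cvtColor(im,cv2.COLOR_BGR2HSV); z=W[...,2]; cv2.imwrite(f"pics/b_{n}_{r.observe()['time_s']:.2f}.png",im)
    m=((hsv[...,0]<8)|(hsv[...,0]>172))&(hsv[...,1]>150)&(abs(W[...,1])<70)&(W[...,0]<540)&(W[...,0]>400)&(z>30)
    if m.sum()>20: print(n,"grip",m.sum(),rect(W[m]),W[m].mean(0),z[m].max())
    g,s=pail(im,W,(568,12)); print("circ",circ(g),len(g))
    m=(z>110)&(z<150)&(np.hypot(W[...,0]-570,W[...,1]-12)<85)
    k,l,st,ce=cv2.connectedComponentsWithStats(m.astype(np.uint8))
    for i in range(1,k):
        if st[i,4]>40: P=W[l==i]; P=P[P[:,2]>np.percentile(P[:,2],80)-5]; q=rect(P); print("leg",np.median(P[:,2]).round(1),np.round(q[0],1),np.round(q[1],1),round(q[2],1))
q=r.observe(); print(q["ee_pos"].round(1),q["tool_rot"].round(2),round(q["width"],1),q["time_s"])
E
python3 bl.py; ls pics
```

```text
wrist grip 944 ((450.0946960449219, 0.01834869384765625), (13.29857063293457, 79.11878967285156), 5.953989028930664) [450.09202587   1.26902608  54.93500868] 58.35493759924671
circ (array([569.97096013,  12.22207276]), np.float64(79.72624407586137)) 1928
leg 125.7 [566.4  65.2] [28.6 27.3] 5.6
leg 125.6 [569.9  31.2] [28.6 27.6] 5.9
leg 125.6 [574.7 -14.7] [28.4 49.4] 5.0
circ (array([571.75935233,  11.20508019]), np.float64(77.13294318185082)) 48
leg 125.5 [578.2 -40.1] [21.6 27.2] 1.7
[462.8   7.1 240.7] [-1.800e+02 -1.000e-02  9.566e+01] 88.0 30.2
b_top_30.20.png
b_wrist_30.15.png
side0.png
top0.png
w1.png
wrist_6.25.png
wrist_6.80.png
```

Emit:
drive_tool([
  [[0,0,0],[-1.3,-0.7,-2],0.66],
  [[0,0,0],[0,0,-4],0.66],
  [[0,0,0],[0,0,-4],0.66],
  [[0,0,0],[0,0,-3],0.66],
  [[0,0,0],[0,0,0],0.66],
  [[0,0,0],[0,0,0],0.66],
  [[0,0,0],[0,0,0],0.66],
  [[0,0,0],[0,0,0],0.66],
])

```text
time_s: 31.0
ee_pos: [450.1, -0.5, 112.1]
tool_rot: [179.9, 0.1, 95.6]
wrist_force: [-0.6, 0.7, 0.0]
width: 30.1
gripper_force: 0.0
```

```bash
python3 bl.py
```

```text
wrist grip 2310 ((450.15460205078125, -0.077667236328125), (13.372720718383789, 79.75228881835938), 5.692958831787109) [449.96498585   2.34834291  54.89474671] 58.18781185637888
circ (array([568.72195068,  13.10377109]), np.float64(78.75785353414621)) 2221
leg 124.9 [555.2  63.4] [10.6 28.9] 16.3
leg 125.4 [568.3  18.3] [24.3 53.9] 6.2
leg 125.7 [573.  -39.1] [21.5 27.6] 6.2
circ (array([569.53133489,  11.23660998]), np.float64(79.35179539719132)) 83
leg 125.3 [573.8  -3.9] [24.3 27.3] 1.2
leg 125.6 [575.  -40.2] [27.9 27.3] 1.1
leg 125.7 [565.4  63.9] [28.5 27.4] 2.4
leg 125.2 [570.9  30. ] [23.5 27.3] 1.6
[449.8  -0.5 111.6] [1.799e+02 4.000e-02 9.564e+01] 30.0 31.1
```

Emit:
drive_tool([
  [[0,0,0],[0,0.04,-3],0.66],
  [[0,0,0],[0,0,-3],0.66],
  [[0,0,0],[0,0,-1.5],0.66],
  [[0,0,0],[0,0,-0.6],0.66],
  [[0,0,0],[0,0,0],0.66],
  [[0,0,0],[0,0,0],1],
  [[0,0,0],[0,0,0],1],
  [[0,0,0],[0,0,0],1],
  [[0,0,0],[0,0,0],1],
  [[0,0,0],[0,0,0],1],
])

```text
time_s: 32.1
ee_pos: [449.4, -0.1, 30.5]
tool_rot: [180.0, 0.0, 95.6]
wrist_force: [-3.6, -0.6, 6.9]
width: 12.6
gripper_force: 29.2
```

```bash
python3 - <<'E'
import numpy as np
f=np.radians(np.linspace(-14.3,90,19)); x=-125*np.cos(f); z=125*np.sin(f); a=np.radians(5.75)
P=np.round(np.c_[x*np.cos(a),x*np.sin(a),z]/10,2)
print([[[0,0,0],[round(float(v),2) for v in d],1] for d in np.diff(P,axis=0)])
E
```

```text
[[[0, 0, 0], [-0.25, -0.03, 1.24], 1], [[0, 0, 0], [-0.12, -0.01, 1.26], 1], [[0, 0, 0], [0.0, 0.0, 1.26], 1], [[0, 0, 0], [0.13, 0.01, 1.26], 1], [[0, 0, 0], [0.26, 0.03, 1.24], 1], [[0, 0, 0], [0.38, 0.04, 1.2], 1], [[0, 0, 0], [0.5, 0.05, 1.16], 1], [[0, 0, 0], [0.61, 0.06, 1.1], 1], [[0, 0, 0], [0.72, 0.07, 1.04], 1], [[0, 0, 0], [0.82, 0.08, 0.96], 1], [[0, 0, 0], [0.91, 0.1, 0.87], 1], [[0, 0, 0], [1.0, 0.1, 0.77], 1], [[0, 0, 0], [1.07, 0.1, 0.67], 1], [[0, 0, 0], [1.12, 0.12, 0.55], 1], [[0, 0, 0], [1.18, 0.12, 0.44], 1], [[0, 0, 0], [1.22, 0.12, 0.32], 1], [[0, 0, 0], [1.24, 0.12, 0.19], 1], [[0, 0, 0], [1.26, 0.13, 0.06], 1]]
```

First part, then check force.

Emit:
drive_tool([
  [[0,0,0],[-0.25,-0.03,1.24],1],
  [[0,0,0],[-0.12,-0.01,1.26],1],
  [[0,0,0],[0.0,0.0,1.26],1],
  [[0,0,0],[0.13,0.01,1.26],1],
  [[0,0,0],[0.26,0.03,1.24],1],
  [[0,0,0],[0,0,0],1],
])

```text
time_s: 32.7
ee_pos: [450.0, -0.1, 94.0]
tool_rot: [179.9, 0.1, 95.7]
wrist_force: [1.1, -1.1, -3.2]
width: 11.7
gripper_force: 29.8
```

```bash
python3 bl.py; ls -t pics|head -2; python3 - <<'E'
import cv2,glob,os
f=max(glob.glob('pics/b_wrist*'),key=os.path.getmtime); cv2.imwrite('pics/cr1.png',cv2.imread(f))
E
```

```text
wrist grip 4511 ((451.0352783203125, 0.12354660034179688), (14.325827598571777, 80.65281677246094), 5.434934616088867) [450.43450646   9.52076113 121.69224067] 124.88053552331797
circ (array([568.99693626,  12.46987639]), np.float64(79.39995430549429)) 2569
leg 113.4 [552.3  63.4] [ 3.1 27.1] 6.0
leg 121.3 [560.7  22.9] [11.1 42.7] 7.7
leg 122.8 [565.9 -26.4] [ 9.9 31.1] 6.5
circ (array([569.10908592,  11.36626141]), np.float64(79.40721878970847)) 91
leg 125.2 [571.8  -4.1] [28.3 27.3] 1.8
leg 125.2 [574.8 -40.2] [28.  27.3] 1.5
leg 125.3 [565.7  63.9] [28.6 27.4] 2.3
leg 125.3 [569.  30.] [28.  27.4] 2.0
[ 4.496e+02 -1.000e-01  9.260e+01] [1.7994e+02 3.0000e-02 9.5640e+01] 12.0 32.8
b_top_32.80.png
b_wrist_32.75.png
```

View pics/cr1.png

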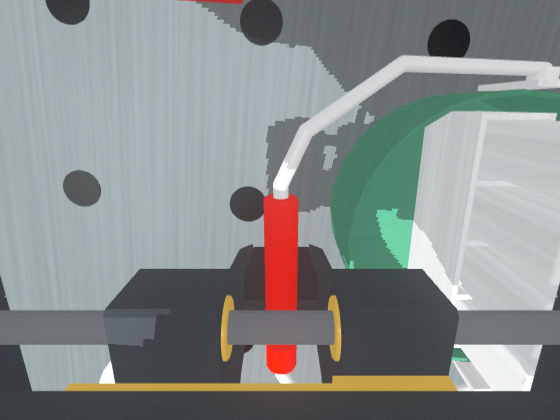

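Emit:
drive_tool([
  [[0,0,0],[0.38,0.04,1.2],1],
  [[0,0,0],[0.5,0.05,1.16],1],
  [[0,0,0],[0.61,0.06,1.1],1],
  [[0,0,0],[0.72,0.07,1.04],1],
  [[0,0,0],[0.82,0.08,0.96],1],
  [[0,0,0],[0.91,0.1,0.87],1],
  [[0,0,0],[1.0,0.1,0.77],1],
  [[0,0,0],[0,0,0],1],
])

```text
time_s: 33.6
ee_pos: [499.0, 5.1, 162.9]
tool_rot: [-179.9, -0.0, 95.7]
wrist_force: [-2.8, -1.7, -0.8]
width: 10.6
gripper_force: 29.9
```

Emit:
drive_tool([
  [[0,0,0],[1.07,0.1,0.67],1],
  [[0,0,0],[1.12,0.12,0.55],1],
  [[0,0,0],[1.18,0.12,0.44],1],
  [[0,0,0],[1.22,0.12,0.32],1],
  [[0,0,0],[1.24,0.12,0.19],1],
  [[0,0,0],[1.26,0.13,0.06],1],
  [[0,0,0],[0,0,0],1],
  [[0,0,0],[0,0,0],1],
])

```text
time_s: 34.4
ee_pos: [568.7, 12.2, 184.2]
tool_rot: [-179.8, -0.0, 95.6]
wrist_force: [-0.9, -0.0, -7.5]
width: 10.3
gripper_force: 30.3
```

```bash
python3 - <<'E'
from m import *
im,W,c=cloud("side"); cv2.imwrite("pics/s2.png",cv2.resize(im[90:330,150:430],None,fx=2.4,fy=2.4,interpolation=cv2.INTER_CUBIC))
g,s=pail(im,W,(568,12)); print(circ(g),len(g)); q=r.observe(); print(q["ee_pos"],q["wrist_force"],q["width"])
E
```

```text
(array([608.10914196,  16.30069868]), np.float64(80.26936750942211)) 182
[568.67416502  12.12739068 184.54822791] [-0.7398392  -0.71397611 -6.83037609] 10.185373726237227
```

View pics/s2.png

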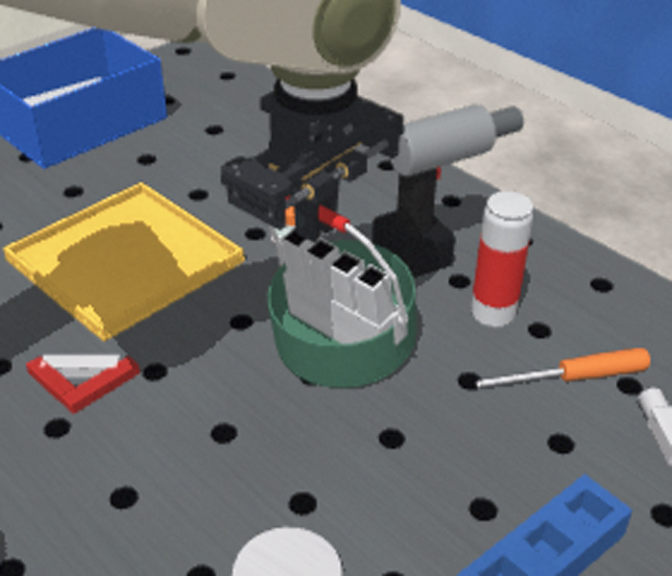

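```bash
python3 - <<'E'
from m import *
for n in("side","top"):
    im,W,c=cloud(n); hsv=cv2.cvtColor(im,cv2.COLOR_BGR2HSV); z=W[...,2]; d=np.hypot(W[...,0]-600,W[...,1]-14)
    m=(hsv[...,0]>60)&(hsv[...,0]<95)&(hsv[...,1]>80)&(d<150)&(z>40)
    P=W[m]; print(n,len(P),P[:,2].max(),"xy range",np.nanmin(P,0),np.nanmax(P,0))
    if n=="side":
        for lo in(55,60,65,70,75): 
            q=P[abs(P[:,2]-lo-2.5)<2.5]; print(lo,len(q),q.mean(0) if len(q) else 0)
        top=P[P[:,2]>64]; A=np.c_[top[:,:2]-[600,14],np.ones(len(top))]; print("plane",np.linalg.lstsq(A,top[:,2],rcond=None)[0])
    m=(z>105)&(z<150)&(d<100)&(hsv[...,1]<60)
    P=W[m]; print("legs",len(P),rect(P)); A=np.c_[P[:,:2]-[600,14],np.ones(len(P))]
    m=((hsv[...,0]<8)|(hsv[...,0]>172))&(hsv[...,1]>150)&(abs(W[...,1])<90)&(W[...,0]<640)&(W[...,0]>500)&(z>140)
    if m.sum(): print("grip",W[m].mean(0),np.ptp(W[m],0))
    cv2.imwrite(f"pics/q_{n}.png",im)
E
```

```text
side 769 91.83236765932821 xy range [525.43695175 -64.86096408  40.01825659] [689.55279792  94.4782788   91.83236766]
55 75 [570.53980506 -16.25460225  57.61353728]
60 77 [566.68997817 -15.72200521  62.33827629]
65 80 [568.6649293  -16.85473096  67.43427522]
70 108 [580.03881563 -10.50950769  72.38979509]
75 86 [587.54673516  12.31719231  76.93998296]
plane [5.86395122e-02 2.17570845e-02 7.55182828e+01]
legs 683 ((598.071533203125, 15.54925537109375), (33.1914176940918, 185.8941192626953), 7.030218601226807)
grip [566.45273945 -10.51619667 214.5401627 ] [19.53370303 38.13361818 31.07948399]
top 3 82.60510940582452 xy range [569.26266139 -57.99089816  81.09970831] [578.8353588  -53.44776103  82.60510941]
legs 81 ((597.2457885742188, 2.576446533203125), (16.463211059570312, 155.76953125), 4.86056661605835)
```

View pics/q_top.png

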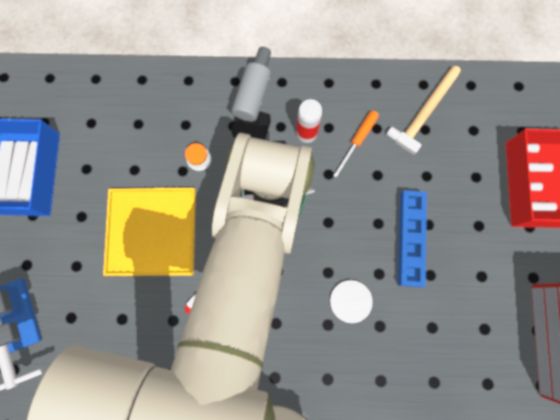

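Emit:
drive_tool([
  [[0,0,0],[0,0,-0.2],1],
  [[0,0,0],[0,0,-0.2],1],
  [[0,0,0],[0,0,-0.2],1],
  [[0,0,0],[0,0,-0.2],1],
  [[0,0,0],[0,0,0],1],
  [[0,0,0],[0,0,0],1],
])

```text
time_s: 35.15
ee_pos: [569.8, 12.1, 177.6]
tool_rot: [-180.0, -0.0, 95.6]
wrist_force: [0.6, -0.1, -7.5]
width: 10.4
gripper_force: 30.3
```

```bash
cat > rim.py <<'E'
from m import *
im,W,c=cloud("side"); hsv=cv2.cvtColor(im,cv2.COLOR_BGR2HSV); z=W[...,2]
cx,cy=600,14
for _ in range(4):
    d=np.hypot(W[...,0]-cx,W[...,1]-cy)
    m=(hsv[...,0]>60)&(hsv[...,0]<95)&(hsv[...,1]>80)&(d<150)&(z>62)&(d>74)&(d<92)
    cc,rr=circ(W[m]); cx,cy=cc
P=W[m]; P=P[abs(np.hypot(P[:,0]-cx,P[:,1]-cy)-80.5)<2.5]
for _ in range(3):
    A=np.c_[P[:,:2]-cc,np.ones(len(P))]; s=np.linalg.lstsq(A,P[:,2],rcond=None)[0]; P=P[P[:,2]-A@s>-3]
print("centre",cc,rr,len(P),"slope deg",np.degrees(s[:2]),"rim z",s[2])
q=r.observe(); print(q["ee_pos"].round(1),q["wrist_force"].round(1),q["width"])
E
python3 rim.py
```

```text
centre [606.67812341  16.28495044] 79.88522975239535 147 slope deg [0.48123912 1.82031898] rim z 74.76931036972199
[569.9  12.1 177.6] [-0.3 -0.1 -7.4] 10.368246043358122
```

Emit:
drive_tool([
  [[0,0,0],[0,0,-0.2],1],
  [[0,0,0],[0,0,-0.2],1],
  [[0,0,0],[0,0,-0.1],1],
  [[0,0,0],[0,0,0],1],
  [[0,0,0],[0,0,0],1],
])

```text
time_s: 35.7
ee_pos: [569.9, 12.1, 172.6]
tool_rot: [180.0, -0.0, 95.6]
wrist_force: [-0.2, -0.6, -7.7]
width: 10.5
gripper_force: 30.3
```

```bash
python3 rim.py
```

```text
centre [606.55603413  16.17525233] 79.88160366970365 142 slope deg [0.23984454 1.24267538] rim z 69.39363851791177
[569.9  12.1 172.7] [ 0.5  0.8 -7.2] 10.38377654661999
```

Emit:
drive_tool([
  [[0,0,0],[0,0,-0.15],1],
  [[0,0,0],[0,0,-0.1],1],
  [[0,0,0],[0,0,0],1],
  [[0,0,0],[0,0,0],1],
])

```text
time_s: 36.15
ee_pos: [570.3, 12.0, 171.5]
tool_rot: [179.9, 0.0, 95.6]
wrist_force: [-3.9, -0.6, 6.7]
width: 10.2
gripper_force: 29.9
```

Emit:
drive_tool([
  [[0,0,0],[0,0,-0.15],1],
  [[0,0,0],[0,0,-0.1],1],
  [[0,0,0],[0,0,0],1],
  [[0,0,0],[0,0,0],1],
])

```text
time_s: 36.55
ee_pos: [570.9, 12.0, 171.4]
tool_rot: [179.7, 0.1, 95.6]
wrist_force: [-8.8, 1.4, 21.6]
width: 10.1
gripper_force: 29.5
```

```bash
python3 rim.py
```

```text
centre [606.38963874  15.9314649 ] 79.84596970351444 130 slope deg [0.2691006  0.91317729] rim z 68.79692886696783
[571.   12.  171.4] [-8.7  0.6 21.3] 10.089091370304283
```

Emit:
drive_tool([
  [[0,0,0],[0,0,0.2],1],
  [[0,0,0],[0,0,0.1],1],
  [[0,0,0],[0,0,0],0.77],
  [[0,0,0],[0,0,0],0.77],
  [[0,0,0],[0,0,0],0.77],
  [[0,0,0],[0,0,0],0.77],
])

```text
time_s: 37.2
ee_pos: [569.9, 12.1, 170.4]
tool_rot: [-180.0, -0.0, 95.6]
wrist_force: [-0.0, -0.1, 0.3]
width: 20.2
gripper_force: 0.1
```

```bash
python3 rim.py; python3 -c "
from h import *
im=capture('wrist')['image']; cv2.imwrite('pics/w5.png',im)"
```

```text
centre [606.58597239  16.20284   ] 79.97249983540874 133 slope deg [0.11690167 1.18684411] rim z 68.73453094036404
[569.9  12.1 170.5] [ 0.1 -0.5 -0.5] 20.20176059909111
```

View pics/w5.png

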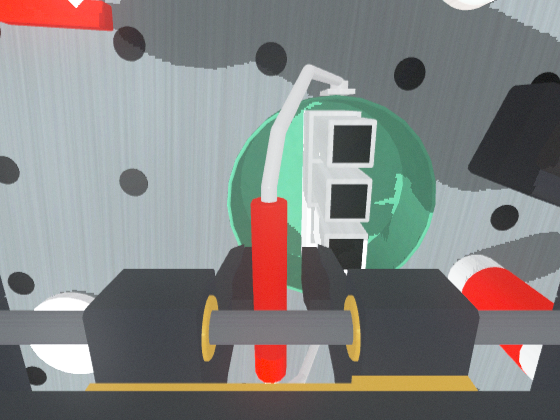

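Emit:
drive_tool([
  [[0,0,0],[0.3,0.03,0.3],0.77],
  [[0,0,0],[0.4,0.04,0.3],0.77],
  [[0,0,0],[0.4,0.04,0.2],0.77],
  [[0,0,0],[0.4,0.04,0.2],0.77],
  [[0,0,0],[0.4,0.04,0.1],0.77],
  [[0,0,0],[0.4,0.04,0.1],0.77],
  [[0,0,0],[0.4,0.04,0.1],0.77],
  [[0,0,0],[0.4,0.04,0.1],0.77],
  [[0,0,0],[0.4,0.04,0.1],0.77],
  [[0,0,0],[0.4,0.04,0.1],0.77],
  [[0,0,0],[0,0,0],0.77],
  [[0,0,0],[0,0,0],0.77],
])

```text
time_s: 38.5
ee_pos: [608.8, 16.0, 186.5]
tool_rot: [-180.0, -0.0, 95.6]
wrist_force: [-0.6, 0.3, -0.3]
width: 20.2
gripper_force: 0.0
```

```bash
python3 rim.py; python3 - <<'E'
from m import *
im,W,c=cloud("wrist"); hsv=cv2.cvtColor(im,cv2.COLOR_BGR2HSV); z=W[...,2]
m=((hsv[...,0]<8)|(hsv[...,0]>172))&(hsv[...,1]>150)&(z>150); print("grip",rect(W[m]),np.percentile(z[m],[50,90,98]))
g,s=pail(im,W,(606,16)); print(circ(g),len(g))
m=(z>110)&(z<150); k,l,st,ce=cv2.connectedComponentsWithStats(m.astype(np.uint8))
for i in range(1,k):
    if st[i,4]>150: P=W[l==i]; q=rect(P); print("leg",np.median(P[:,2]).round(1),np.round(q[0],1),np.round(q[1],1),round(q[2],1))
E
```

```text
centre [606.68262249  16.13833636] 80.0619611484608 127 slope deg [0.10710565 1.05550655] rim z 68.25914560842503
[608.7  16.  186.5] [-0.7  0.4  0.2] 20.31245180737404
grip ((608.46826171875, 16.154804229736328), (13.795768737792969, 80.5870132446289), 5.184981346130371) [211.17800177 212.36695563 212.94543126]
(array([610.44037226,  16.28121537]), np.float64(79.49775723266237)) 2185
leg 125.4 [595.3  67.8] [ 5.7 28. ] 3.5
leg 125.6 [614.2  69.6] [13.2 28. ] 5.8
leg 120.0 [772.9  73.4] [30.2 43.2] 8.2
leg 125.4 [617.2  35.4] [13.7 28.4] 4.9
leg 125.4 [625.7 -16.5] [ 7.1 63.4] 5.3
leg 113.1 [782.9 -42.7] [27.4  4.3] 4.8
leg 145.2 [762.7 -67.9] [39.5 10.5] 88.3
```

Emit:
drive_tool([
  [[0,0,0],[0.25,0.03,0],0.77],
  [[0,0,0],[0,0,0],0.9],
  [[0,0,0],[0,0,0],1],
  [[0,0,0],[0,0,0],1],
  [[0,0,0],[0,0,0],1],
  [[0,0,0],[0,0,0],1],
  [[0,0,0],[0,0,0.2],1],
  [[0,0,0],[0,0,0.4],1],
  [[0,0,0],[0,0,0.4],1],
  [[0,0,0],[0,0,0.4],1],
  [[0,0,0],[0,0,0.2],1],
  [[0,0,0],[0,0,0],1],
])

```text
time_s: 39.8
ee_pos: [611.4, 16.3, 202.9]
tool_rot: [180.0, 0.0, 95.6]
wrist_force: [0.6, 0.1, -7.2]
width: 12.5
gripper_force: 30.4
```

```bash
python3 rim.py
```

```text
centre [606.45970149  15.87358641] 79.94413983958438 157 slope deg [0.19079797 2.40998943] rim z 84.12555593172304
[611.3  16.3 202.7] [ 0.4 -0.7 -8.6] 12.48267430157918
```

Emit:
drive_tool([
  [[0,0,0],[0,0,0.4],1],
  [[0,0,0],[0,0,0.8],1],
  [[0,0,0],[0,0,1.2],1],
  [[0,0,0],[0,0,1.2],1],
  [[0,0,0],[0,0,1.2],1],
  [[0,0,0],[0,0,1.2],1],
  [[0,0,0],[0,0,1.2],1],
  [[0,0,0],[0,0,0.6],1],
  [[0,0,0],[0,0,0.2],1],
  [[0,0,0],[-0.1,0.3,0],1],
  [[0,0,0],[-0.2,0.6,0],1],
  [[0,0,0],[-0.3,0.9,0],1],
  [[0,0,0],[-0.3,1.0,0],1],
  [[0,0,0],[-0.3,1.0,0],1],
  [[0,0,0],[-0.3,1.0,0],1],
  [[0,0,0],[-0.3,1.0,0],1],
  [[0,0,0],[-0.3,1.0,0],1],
  [[0,0,0],[-0.3,1.0,0],1],
  [[0,0,0],[-0.3,1.0,0],1],
  [[0,0,0],[-0.3,1.0,0],1],
])

```text
time_s: 41.85
ee_pos: [581.1, 115.1, 282.6]
tool_rot: [180.0, 0.0, 95.6]
wrist_force: [0.7, 0.0, -8.2]
width: 12.6
gripper_force: 30.4
```

Emit:
drive_tool([
  [[0,0,0],[-0.3,1.0,0],1],
  [[0,0,0],[-0.3,1.0,0],1],
  [[0,0,0],[-0.3,1.0,0],1],
  [[0,0,0],[-0.3,1.0,0],1],
  [[0,0,0],[-0.3,1.0,0],1],
  [[0,0,0],[-0.4,1.0,0],1],
  [[0,0,0],[-0.4,1.0,0],1],
  [[0,0,0],[-0.4,1.0,0],1],
  [[0,0,0],[-0.4,1.0,0],1],
  [[0,0,0],[-0.4,1.0,0],1],
  [[0,0,0],[-0.4,1.0,0],1],
  [[0,0,0],[-0.4,1.0,0],1],
  [[0,0,0],[-0.4,1.0,0],1],
  [[0,0,0],[-0.3,1.0,0],1],
  [[0,0,0],[-0.3,1.0,0],1],
  [[0,0,0],[-0.3,1.0,0],1],
  [[0,0,0],[-0.3,1.0,0],1],
  [[0,0,0],[-0.3,1.0,0],1],
  [[0,0,0],[-0.2,0.6,0],1],
  [[0,0,0],[-0.1,0.2,0],1],
])

```text
time_s: 43.85
ee_pos: [516.0, 303.1, 282.5]
tool_rot: [-180.0, -0.0, 95.7]
wrist_force: [0.2, -0.8, -7.7]
width: 12.6
gripper_force: 30.4
```

Emit:
drive_tool([
  [[0,0,0],[0,0,0],1],
  [[0,0,0],[0,0,0],1],
  [[0,0,0],[0,0,0],1],
  [[0,0,0],[0,0,0],1],
  [[0,0,0],[0,0,0],1],
  [[0,0,0],[0,0,0],1],
  [[0,0,0],[0,0,0],1],
])

```text
time_s: 44.55
ee_pos: [516.4, 302.2, 282.6]
tool_rot: [-180.0, 0.0, 95.6]
wrist_force: [0.0, 0.1, -7.3]
width: 12.5
gripper_force: 30.4
```

```bash
python3 - <<'E'
from m import *
q=r.observe(); e=q["ee_pos"]; print(e,q["wrist_force"],q["width"])
for n in("side","wrist"):
    im,W,c=cloud(n); hsv=cv2.cvtColor(im,cv2.COLOR_BGR2HSV); z=W[...,2]; cv2.imwrite(f"pics/t_{n}.png",im)
    m=(hsv[...,0]>20)&(hsv[...,0]<35)&(hsv[...,1]>120)&(z<35)&(z>-5)&(W[...,1]>150)&(W[...,1]<450)&(W[...,0]>380)&(W[...,0]<650)
    if m.sum()>50: print(n,"tray",rect(W[m]),m.sum(),np.nanmin(W[m],0),np.nanmax(W[m],0))
    d=np.hypot(W[...,0]-e[0],W[...,1]-e[1])
    m=(hsv[...,0]>60)&(hsv[...,0]<95)&(hsv[...,1]>80)&(d<110)&(z>100)
    zt=np.nanpercentile(z[m],95); k=m&(abs(z-zt)<6); print(n,"rim",zt,circ(W[k]),k.sum())
E
```

```text
[516.3511155  302.21617941 282.58724352] [ 0.02806471  0.1209562  -7.25486179] 12.52585123900017
side tray ((512.7713012695312, 319.6763000488281), (218.10025024414062, 223.4227294921875), 1.8164490461349487) 1325 [400.66467028 207.06373356  -1.9666355 ] [624.77210559 427.97728945  24.02648532]
side rim 164.19507314712692 (array([511.66089271, 299.42687938]), np.float64(79.74707105871897)) 189
wrist tray ((515.6861572265625, 378.900390625), (227.1591033935547, 104.313720703125), 1.3344464302062988) 9392 [402.49677901 324.26703629  -2.15097747] [630.25244604 433.34971428  22.9724443 ]
wrist rim 165.35784942169252 (array([515.79546713, 301.1984115 ]), np.float64(79.44765083101325)) 1553
```

View pics/t_side.png

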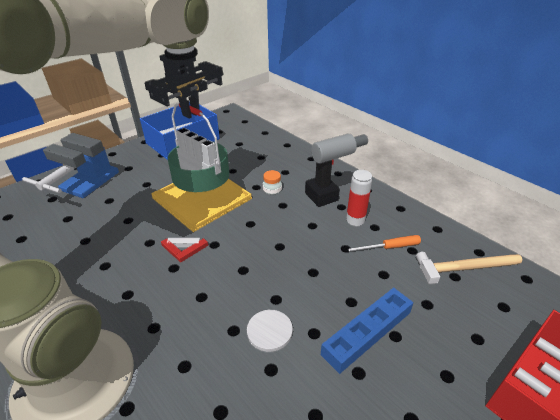

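Emit:
drive_tool([
  [[0,0,0],[0,0.3,0],1],
  [[0,0,0],[0,0.6,0],1],
  [[0,0,0],[0,0.6,0],1],
  [[0,0,0],[0,0.4,0],1],
  [[0,0,0],[0,0,-0.5],1],
  [[0,0,0],[0,0,-1],1],
  [[0,0,0],[0,0,-1],1],
  [[0,0,0],[0,0,-1],1],
  [[0,0,0],[0,0,-1],1],
  [[0,0,0],[0,0,-1],1],
  [[0,0,0],[0,0,-1],1],
  [[0,0,0],[0,0,-0.7],1],
  [[0,0,0],[0,0,-0.4],1],
  [[0,0,0],[0,0,-0.3],1],
  [[0,0,0],[0,0,-0.3],1],
  [[0,0,0],[0,0,0],1],
  [[0,0,0],[0,0,0],1],
])

```text
time_s: 46.35
ee_pos: [516.4, 321.4, 200.9]
tool_rot: [180.0, -0.0, 95.6]
wrist_force: [0.8, -0.4, -7.3]
width: 12.6
gripper_force: 30.4
```

Emit:
drive_tool([
  [[0,0,0],[0,0,-0.2],1],
  [[0,0,0],[0,0,-0.2],1],
  [[0,0,0],[0,0,-0.1],1],
  [[0,0,0],[0,0,0],1],
  [[0,0,0],[0,0,0],1],
])

```text
time_s: 46.85
ee_pos: [516.4, 321.3, 195.6]
tool_rot: [180.0, -0.0, 95.6]
wrist_force: [0.4, -0.1, -7.6]
width: 12.8
gripper_force: 30.4
```

Emit:
drive_tool([
  [[0,0,0],[0,0,-0.15],1],
  [[0,0,0],[0,0,-0.15],1],
  [[0,0,0],[0,0,0],1],
  [[0,0,0],[0,0,0],1],
])

```text
time_s: 47.25
ee_pos: [516.6, 321.2, 193.2]
tool_rot: [179.9, 0.0, 95.6]
wrist_force: [-0.4, -2.4, -2.1]
width: 12.9
gripper_force: 30.0
```

Emit:
drive_tool([
  [[0,0,0],[0,0,-0.15],1],
  [[0,0,0],[0,0,0],1],
  [[0,0,0],[0,0,0],1],
])

```text
time_s: 47.55
ee_pos: [517.3, 321.0, 192.9]
tool_rot: [179.8, 0.0, 95.6]
wrist_force: [-0.1, -4.9, 5.5]
width: 12.4
gripper_force: 29.4
```

Emit:
drive_tool([
  [[0,0,0],[0,0,0.1],0.85],
  [[0,0,0],[0,0,0],0.77],
  [[0,0,0],[0,0,0],0.77],
  [[0,0,0],[0,0,0],0.77],
  [[0,0,0],[0,0,0],0.77],
])

```text
time_s: 48.05
ee_pos: [516.3, 321.5, 192.0]
tool_rot: [-180.0, -0.0, 95.6]
wrist_force: [-0.7, -0.1, -0.4]
width: 20.5
gripper_force: 0.0
```

```bash
cat > tr.py <<'E'
from m import *
q=r.observe(); e=q["ee_pos"]; print(e,q["wrist_force"],q["width"],q["tool_rot"],q["time_s"])
for n in("side","wrist"):
    im,W,c=cloud(n); hsv=cv2.cvtColor(im,cv2.COLOR_BGR2HSV); z=W[...,2]; cv2.imwrite(f"pics/u_{n}.png",im)
    d=np.hypot(W[...,0]-516,W[...,1]-320)
    m=(hsv[...,0]>60)&(hsv[...,0]<95)&(hsv[...,1]>80)&(d<110)&(d>70)&(abs(z-76)<6)
    if m.sum()<30: continue
    P=W[m]; cc,rr=circ(P); P=P[abs(np.hypot(*(P[:,:2]-cc).T)-80)<3]
    A=np.c_[P[:,:2]-cc,np.ones(len(P))]; s=np.linalg.lstsq(A,P[:,2],rcond=None)[0]; print(n,"rim",cc,rr,len(P),s[2],"slope",np.degrees(s[:2]))
    m=((hsv[...,0]<8)|(hsv[...,0]>172))&(hsv[...,1]>150)&(np.hypot(W[...,0]-480,W[...,1]-316)<140)&(z>45)
    if m.sum()>30: print("grip",rect(W[m]),np.percentile(z[m],[50,95]))
    m=(z>115)&(z<150)&(d<85)&(hsv[...,1]<60); k,l,st,ce=cv2.connectedComponentsWithStats(m.astype(np.uint8))
    for i in range(1,k):
        if st[i,4]>40: P=W[l==i]; P=P[P[:,2]>np.percentile(P[:,2],80)-5]; b=rect(P); print("leg",np.median(P[:,2]).round(1),np.round(b[0],1),np.round(b[1],1))
E
python3 tr.py
cat > arc.py <<'E'
import numpy as np
a=np.radians(5.75); f=np.arange(90,-13,-3.0); t=np.radians(np.minimum(35,(90-f)*35/60)); f=np.radians(f)
X=-125*np.cos(f)+19*np.sin(t); Z=125*np.sin(f)-19*np.cos(t)
P=np.c_[X*np.cos(a),X*np.sin(a),Z]; T=-np.degrees(t)[:,None]*np.array([-np.sin(a),np.cos(a),0])
print("start TCP rel. to hinge centre",P[0],"end",P[-1])
c=np.round(P/10,2); tt=np.round(T,1)
rows=[[[round(float(v),1)+0 for v in x],[round(float(v),2)+0 for v in y],0.77] for x,y in zip(np.diff(tt,axis=0),np.diff(c,axis=0))]
print(len(rows)); print(rows[:17]); print(rows[17:])
E
python3 arc.py
```

```text
[516.27909279 321.46317542 192.04491695] [-0.66410482 -0.08587172 -0.43156785] 20.509153723097267 [-1.79995824e+02 -1.16174763e-02  9.56420482e+01] 48.05
side rim [511.19371819 319.06714553] 79.97349274799845 119 73.72211837010403 slope [-0.07201417  0.21098892]
grip ((514.0364379882812, 302.40301513671875), (15.4733247756958, 47.076839447021484), 10.883321762084961) [216.2668283  219.06677424]
leg 131.3 [514.1 317.1] [ 30.9 129.7]
wrist rim [515.60049785 320.06972381] 79.5929192770284 884 75.50943277556189 slope [0.29514642 0.72057365]
grip ((502.9585266113281, 317.94677734375), (48.256866455078125, 80.11180114746094), 8.79555606842041) [217.16672532 218.64666658]
leg 131.4 [502.8 371.7] [10.3 27.6]
leg 131.4 [521.4 373.6] [ 8.2 27.4]
leg 131.4 [506.1 337.7] [10.  28.8]
leg 131.5 [525.  340.2] [ 7.4 27.2]
leg 131.4 [508.2 286.1] [ 3.9 62.7]
start TCP rel. to hinge centre [-7.61553132e-15 -7.66843681e-16  1.06000000e+02] end [-110.81013917  -11.1579943   -41.55285019]
34
[[[0.2, -1.7, 0.0], [-0.59, -0.06, -0.02], 0.77], [[0.2, -1.8, 0.0], [-0.59, -0.06, -0.04], 0.77], [[0.1, -1.7, 0.
[... 820 characters left out ...]
, -1.7, 0.0], [-0.3, -0.03, -0.53], 0.77], [[0.0, 0.0, 0.0], [-0.31, -0.03, -0.57], 0.77], [[0.0, 0.0, 0.0], [-0.28, -0.02, -0.59], 0.77], [[0.0, 0.0, 0.0], [-0.25, -0.03, -0.61], 0.77], [[0.0, 0.0, 0.0], [-0.21, -0.02, -0.61], 0.77], [[0.0, 0.0, 0.0], [-0.19, -0.02, -0.63], 0.77], [[0.0, 0.0, 0.0], [-0.15, -0.02, -0.64], 0.77], [[0.0, 0.0, 0.0], [-0.12, -0.01, -0.64], 0.77], [[0.0, 0.0, 0.0], [-0.08, -0.01, -0.65], 0.77], [[0.0, 0.0, 0.0], [-0.06, 0.0, -0.65], 0.77], [[0.0, 0.0, 0.0], [-0.01, 0.0, -0.66], 0.77], [[0.0, 0.0, 0.0], [0.01, 0.0, -0.65], 0.77], [[0.0, 0.0, 0.0], [0.06, 0.0, -0.65], 0.77], [[0.0, 0.0, 0.0], [0.08, 0.01, -0.65], 0.77], [[0.0, 0.0, 0.0], [0.12, 0.01, -0.65], 0.77]]
```

Emit:
drive_tool([
  [[0.2,-1.7,0.0],[-0.6,-0.1,-0.02],0.77],
  [[0.2,-1.8,0.0],[-0.59,-0.06,-0.04],0.77],
  [[0.1,-1.7,0.0],[-0.59,-0.06,-0.09],0.77],
  [[0.2,-1.8,0.0],[-0.59,-0.06,-0.11],0.77],
  [[0.2,-1.7,0.0],[-0.57,-0.06,-0.14],0.77],
  [[0.2,-1.7,0.0],[-0.57,-0.05,-0.18],0.77],
  [[0.1,-1.8,0.0],[-0.56,-0.06,-0.21],0.77],
  [[0.2,-1.7,0.0],[-0.54,-0.05,-0.23],0.77],
  [[0.2,-1.8,0.0],[-0.53,-0.06,-0.27],0.77],
  [[0.2,-1.7,0.0],[-0.52,-0.05,-0.3],0.77],
  [[0.1,-1.8,0.0],[-0.5,-0.05,-0.32],0.77],
  [[0.2,-1.7,0.0],[-0.48,-0.05,-0.35],0.77],
  [[0.2,-1.7,0.0],[-0.47,-0.04,-0.38],0.77],
  [[0.2,-1.8,0.0],[-0.44,-0.05,-0.4],0.77],
  [[0.1,-1.7,0.0],[-0.42,-0.04,-0.43],0.77],
  [[0.2,-1.8,0.0],[-0.4,-0.04,-0.44],0.77],
  [[0.2,-1.7,0.0],[-0.37,-0.04,-0.47],0.77],
])

```text
time_s: 49.85
ee_pos: [428.7, 312.2, 148.3]
tool_rot: [150.2, -0.1, 95.7]
wrist_force: [0.4, -0.5, -0.3]
width: 20.3
gripper_force: 0.1
```

```bash
python3 tr.py
```

```text
[428.66794973 312.19468435 148.26666281] [ 0.36550225 -0.49839748 -0.30188623] 20.341823692346377 [ 1.50173373e+02 -1.01354760e-01  9.56636651e+01] 49.85
side rim [511.54675975 319.01442353] 79.95814492078368 130 73.58072444098913 slope [-0.09909284  0.34401879]
grip ((407.5801086425781, 305.59405517578125), (19.78763198852539, 73.5497055053711), 7.429203510284424) [169.03466144 171.22429609]
leg 131.2 [512.9 319.3] [ 31.3 131.5]
wrist rim [514.2702783  319.93942919] 79.69261955660276 821 74.86915937451798 slope [0.10775961 0.63646312]
grip ((415.8746032714844, 310.08721923828125), (13.867721557617188, 80.16944122314453), 5.668536186218262) [167.79469977 169.48963395]
leg 131.5 [510.8 372.1] [29.4 28.2]
leg 131.6 [516.4 321. ] [29.3 63.1]
```

View pics/u_side.png

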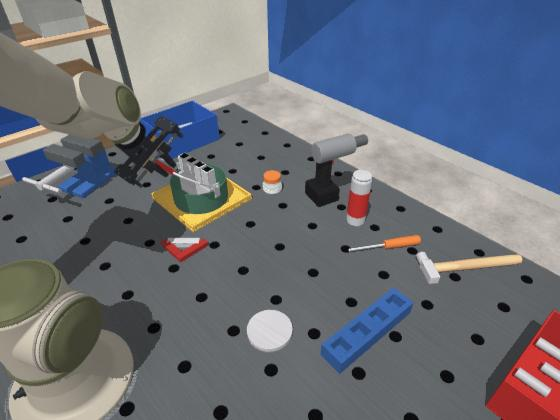

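Emit:
drive_tool([
  [[0.2,-1.7,0.0],[-0.34,-0.03,-0.49],0.77],
  [[0.1,-1.8,0.0],[-0.32,-0.04,-0.51],0.77],
  [[0.2,-1.7,0.0],[-0.3,-0.03,-0.53],0.77],
  [[0.0,0.0,0.0],[-0.31,-0.03,-0.57],0.77],
  [[0.0,0.0,0.0],[-0.28,-0.02,-0.59],0.77],
  [[0.0,0.0,0.0],[-0.25,-0.03,-0.61],0.77],
  [[0.0,0.0,0.0],[-0.21,-0.02,-0.61],0.77],
  [[0.0,0.0,0.0],[-0.19,-0.02,-0.63],0.77],
  [[0.0,0.0,0.0],[-0.15,-0.02,-0.64],0.77],
  [[0.0,0.0,0.0],[-0.12,-0.01,-0.64],0.77],
  [[0.0,0.0,0.0],[-0.08,-0.01,-0.65],0.77],
  [[0.0,0.0,0.0],[-0.06,0.0,-0.65],0.77],
  [[0.0,0.0,0.0],[-0.01,0.0,-0.66],0.77],
  [[0.0,0.0,0.0],[0.01,0.0,-0.65],0.77],
  [[0.0,0.0,0.0],[0,0.0,0],0.77],
])

```text
time_s: 51.45
ee_pos: [403.3, 309.5, 64.2]
tool_rot: [145.1, -0.0, 95.6]
wrist_force: [-2.0, 0.1, -0.1]
width: 20.1
gripper_force: 1.1
```

```bash
python3 tr.py
```

```text
[403.3272949  309.4550552   64.15330011] [-2.02216582  0.12527525 -0.14396179] 20.080780180057367 [ 1.45102440e+02 -3.71301652e-02  9.55632853e+01] 51.45
side rim [511.38385525 319.1513599 ] 79.93460175342291 127 74.10486789619864 slope [-0.09718201  0.14913091]
grip ((385.8877868652344, 302.8592834472656), (11.106937408447266, 71.20799255371094), 7.414830207824707) [82.99555496 86.29754108]
leg 131.1 [512.9 319.6] [ 30.1 131.8]
wrist rim [513.13127652 320.42478311] 79.04607044682503 2555 74.25129464166328 slope [0.27454104 0.37984776]
grip ((390.30755615234375, 307.3177490234375), (14.056809425354004, 80.28233337402344), 5.247676849365234) [83.60194574 85.40498381]
leg 130.9 [509.4 372.5] [27.8 27.9]
leg 131.0 [515.5 317.1] [29.4 71.1]
leg 131.0 [517.1 258.9] [15.1 27. ]
```

Emit:
drive_tool([
  [[0,0,0],[-0.1,0,-0.6],0.76],
  [[0.0,0.0,0.0],[0.06,0.0,-0.65],0.75],
  [[0.0,0.0,0.0],[0.08,0.01,-0.65],0.75],
  [[0.0,0.0,0.0],[0.08,0.01,-0.4],0.75],
  [[0,0,0],[0,0,0],0.75],
])

```text
time_s: 52.05
ee_pos: [406.8, 313.5, 51.1]
tool_rot: [146.1, 0.1, 95.6]
wrist_force: [-4.0, -0.7, -1.2]
width: 22.0
gripper_force: 2.0
```

```bash
python3 tr.py
```

```text
[406.77878592 313.46705369  51.09260246] [-4.0163045  -0.66760717 -1.17832762] 22.035616812179285 [1.46091177e+02 7.90405915e-02 9.55834996e+01] 52.05
side rim [513.08328984 319.83359019] 80.07406228814818 128 73.92124206847816 slope [-0.03645072 -0.0647982 ]
grip ((388.891357421875, 305.49346923828125), (10.484079360961914, 73.53752136230469), 5.922008514404297) [69.35913204 72.78158262]
leg 131.0 [514.8 319.6] [ 31.2 130.4]
wrist rim [514.67405789 321.19956027] 79.01825103721902 2968 73.75780174772264 slope [0.14339701 0.63799827]
grip ((393.21185302734375, 309.4481201171875), (13.969045639038086, 80.56342315673828), 3.967418670654297) [70.1290565  71.90691045]
leg 120.2 [500.3 372.7] [28.4  8.1]
leg 127.2 [482.4 323. ] [93.7 51.6]
leg 131.0 [478.5 293.2] [ 26.7 106.9]
```

```bash
python3 -c "
from h import *
q=r.observe(); print(q['q'].round(1),q['wrist_force'],q['ee_pos'],q['tool_rot'])
c=capture('wrist'); cv2.imwrite('pics/w9.png',c['image'])"
```

```text
[ 31.4  24.5 119.2 -70.6  15.   91.8] [-4.1065409  -0.64104323 -1.99698035] [406.73769861 313.49818767  51.44163654] [1.46059867e+02 6.42620015e-02 9.55863434e+01]
```

View pics/w9.png

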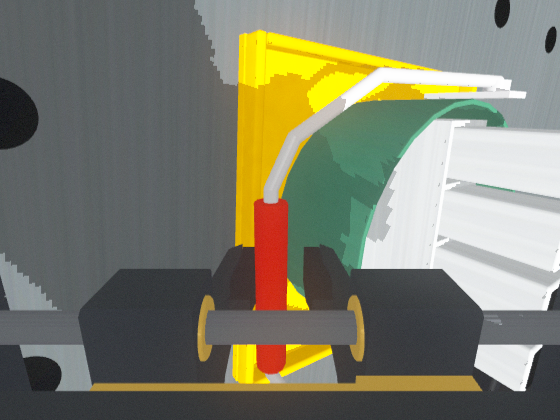

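Emit:
drive_tool([
  [[-0.3,3,0],[-0.2,-0.2,0],0.75],
  [[-0.3,3,0],[-0.2,-0.2,-0.3],0.75],
  [[-0.3,3,0],[0,0,-0.3],0.75],
  [[0,0,0],[0,0,-0.3],0.75],
  [[0,0,0],[0,0,-0.2],0.75],
  [[0,0,0],[0,0,0],0.75],
])

```text
time_s: 52.8
ee_pos: [403.9, 309.4, 40.8]
tool_rot: [153.9, 0.3, 95.5]
wrist_force: [0.1, -0.4, 0.3]
width: 22.2
gripper_force: 0.0
```

```bash
python3 tr.py;  python3 -c "
from h import *
print(r.observe()['q'].round(1))"
```

```text
[403.88997866 309.38606077  40.76028227] [ 0.07880191 -0.35360204  0.34604257] 22.166603926249444 [153.93942003   0.26157673  95.50730666] 52.8
side rim [513.22528086 320.1125702 ] 79.85535700731782 108 74.05496208747283 slope [0.1713143  0.22639413]
grip ((384.4574890136719, 304.7019348144531), (23.625585556030273, 72.71483612060547), 7.9876627922058105) [60.26739424 63.57037281]
leg 130.9 [515.3 320.3] [ 29.6 131.8]
wrist rim [514.65549479 321.85541945] 78.31371152101977 3518 73.4118856774446 slope [-0.04919962  0.68744617]
grip ((395.6506652832031, 309.9058837890625), (13.387195587158203, 80.48553466796875), 3.946329116821289) [61.05250835 62.66192123]
leg 133.9 [444.  336.4] [7.7 3.4]
leg 136.7 [444.5 314.2] [ 6.8 21.3]
[ 29.4  25.2 116.2 -36.1  17.9  56.3]
```

Emit:
drive_tool([
  [[0,0,0],[-0.44,-0.04,0.9],0.75],
  [[0,0,0],[-0.44,-0.04,0.9],0.75],
  [[0,0,0],[-0.87,-0.09,1.8],0.75],
  [[0,0,0],[-0.87,-0.09,1.8],0.75],
  [[0,0,0],[-1.3,-0.1,2.7],0.75],
  [[-0.4,4,0],[-1.3,-0.1,2.7],0.75],
  [[-0.4,4,0],[0,0,3],0.75],
  [[-0.4,4,0],[0,0,3],0.75],
  [[-0.4,4,0],[0,0,3],0.75],
  [[-0.4,4,0],[0,0,3],0.75],
  [[-0.4,4,0],[0,-4,0],0.75],
  [[0,0,0],[0,-4,0],0.75],
  [[0,0,0],[0,-4,0],0.75],
  [[0,0,0],[0,-4,0],0.75],
  [[0,0,0],[0,-4,0],0.75],
  [[0,0,0],[0,0,0],0.75],
  [[0,0,0],[0,0,0],0.75],
])

```text
time_s: 54.6
ee_pos: [351.6, 104.4, 269.2]
tool_rot: [178.1, 0.3, 95.5]
wrist_force: [-0.3, 0.2, 0.5]
width: 22.1
gripper_force: 0.0
```

```bash
python3 tr.py; python3 - <<'E'
from m import *
im,W,c=cloud("top"); hsv=cv2.cvtColor(im,cv2.COLOR_BGR2HSV); z=W[...,2]
d=np.hypot(W[...,0]-516,W[...,1]-320)
m=(hsv[...,0]>60)&(hsv[...,0]<95)&(hsv[...,1]>80)&(d<110)&(d>70)&(abs(z-76)<6); print("rim",circ(W[m]),m.sum())
m=(hsv[...,0]>20)&(hsv[...,0]<35)&(hsv[...,1]>120)&(z<35)&(W[...,1]>150)&(W[...,1]<450); print(rect(W[m]))
a=cv2.imread("pics/u_side.png"); cv2.imwrite("pics/fin.png",np.hstack([im[100:380,60:330],a[100:380,60:330]]))
E
```

```text
[351.57211959 104.4433401  269.23727394] [-0.27578372  0.17222142  0.51094974] 22.065852886278478 [178.0713642    0.32215709  95.47274955] 54.6
side rim [513.22611639 319.60678788] 79.93228837187425 120 74.06354262773127 slope [-0.07033853  0.23649051]
grip ((391.2499084472656, 307.9654846191406), (10.477031707763672, 77.3839340209961), 5.860867977142334) [60.48072353 63.12663553]
leg 131.2 [515.9 317.2] [ 28.9 124. ]
wrist rim [516.27516975 319.55316376] 79.85436152594296 863 73.75170952049784 slope [ 0.12650497 -1.06579737]
grip ((399.48028564453125, 275.0801696777344), (13.078845024108887, 11.242465019226074), 3.238086700439453) [60.96218741 62.93014098]
leg 131.5 [523.2 264.9] [29.1 20.1]
rim (array([515.95641894, 318.42658127]), np.float64(79.48846611552695)) 95
((515.9215087890625, 322.44744873046875), (216.57119750976562, 226.54705810546875), 1.8689868450164795)
```

View pics/fin.png

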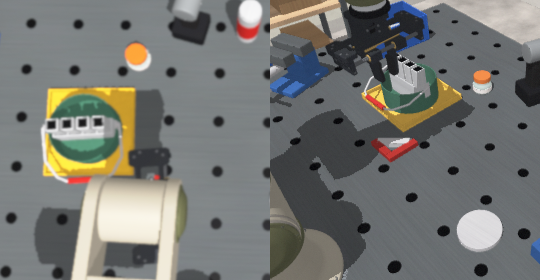

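The final view shows the pail flat in the tray, four legs standing at 131 mm (which is fully home), the bail down on its stop, and the robot clear.

```bash
python3 -c "
from bench import r
print(r.finish_job())"
```

```text
the job is handed in; nothing more can be done
None
```

Job handed in at about 55 s: all four legs are fully home, and the pail sits flat in the yellow tray with its bail laid down. During the bail swing the bail bound in the fingers, which dragged the pail about 40 mm and briefly lifted it at a slight tilt (roughly 3°); I set it back flat, eased the bail upright and carried it from there.

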